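Tighten the sample-carrier clamp with a ratchet wrench

TASK

Fit the socket of the ratchet wrench fully over the square head of the clamp screw on the sample-carrier station and, keeping it on the screw, swing the handle back and forth (clockwise seen from above drives, the return slips freely) until the screw comes firmly to its stop. Do not press hard while finding the fit, and do not force the screw past its stop. Then lay the wrench flat on its grey rubber mat, well inside the mat's edges, and leave the other things on the bench where they are.

Things in the scene. Friction and masses are not known exactly. Their poses are not given: they have to be found in the camera images.
- station: Fixed station: aluminium base plate 250 x 110 mm, 12 mm thick (x -60 to 190 mm); grey pedestal under a steel clamp bar (x -24 to 88 mm, 34 mm wide, top at 56 mm); white carrier block with capped tubes (x 75 to 175, y -48 to 48 mm, up to 72 mm high). Origin on the bench under the clamp screw's axis; z up, +x along the clamp bar to the carrier.
- screw_top (a point): Centre of the flat top of the clamp screw's head, 77 mm above the bench, on its upright axis; the axes turn with the screw. The head is a plain steel square, 24 x 24 mm, 17 mm tall, on a round flange 32 mm across and 4 mm thick. It turns in place; its thread is so fine that it does not visibly sink.
- screw (a joint): Turn of the screw (rad), growing clockwise from above (tightening). At 0 the square lies parallel to the station's x, y and just meets its stop. Starts at -2.2 to -1.6. Drag 0.22 N m; it stays where left. Past 0 a springy stop adds 1 N m per 0.1 rad; let go, it springs back to about 0.02. Tight: 0 to 0.1 (0.25 to 1.2 N m); over 0.2 is forced.
- wrench_grip (a point): Where to hold the ratchet wrench: centre of its cross-section on the black rubber grip (85 mm long, 24 wide, 22 tall), 80 mm from the socket's axis, 34 mm above the wrench's underside. Axes of the wrench: z up, +x along the handle from grip to head. Mass about 0.32 kg, balanced about 40 mm from the socket's axis; a firm grip (100 N) keeps it level.
- wrench_socket (a point): Centre of the socket's mouth, at the wrench's underside; axes as wrench_grip. Steel ratchet head 54 mm across, 45 tall; square socket, 38 mm outside, hole 26.5 x 26.5 mm, 16 deep, mouth flared to about 30. An end knob (26 mm across, at x -148) reaches down level with the mouth, so the wrench lies level on the flat. Fully seated, the mouth stands 61 mm above the bench.
- wrench_head (a joint): Turn of the socket in the wrench (rad), growing clockwise from above; at 0 the square hole lies parallel to the wrench's x, y. An 18-tooth ratchet (0.35 rad a tooth, up to that much lost motion at each reversal) lets it only grow: handle clockwise carries the socket along, handle counter-clockwise slips (drag 0.02 N m) and the value grows. Starts at 0 to 0.3.
- mat: Fixed grey rubber mat, 230 x 140 mm, 4 mm thick, spanning x -175 to 55 mm, y -70 to 70 mm about its origin (on the bench; z up). The wrench starts on it: head near the origin, handle along -x. A spare screw 44 mm long lies on it near x 25, y -54 mm and is to stay there.

How it is judged:
On the way, in this order (a step that is already met when the one before it is completed fails the run):
1. the socket is fully seated on the screw's square head (horizontal distance between wrench_socket and screw_top below 0.005 m and z of wrench_socket in the frame of station below 0.065 m and angle between wrench_socket's own z axis and vertical below 0.15 rad), for 0.2 s.
2. the screw has come to its stop, driven by the wrench on it, with the ratchet having slipped on return strokes (wrench_head above 0.8 rad) (value of joint screw above -0.03 rad and value of joint wrench_head above 0.8 rad and horizontal distance between wrench_socket and screw_top below 0.006 m), for 0.1 s.
At the end, for the whole second after the job is handed in: The screw is at its stop (joint screw above -0.04 rad) and the wrench lies released and level (within 0.1 rad) on the mat, its socket mouth less than 9 mm above the bench and both socket centre and grip centre over the mat (socket at least 10 mm inside its edges, grip at least 5 mm) (value of joint screw above -0.04 rad and x of wrench_socket in the frame of mat between -0.165 and 0.045 m and y of wrench_socket in the frame of mat between -0.06 and 0.06 m and x of wrench_grip in the frame of mat between -0.165 and 0.045 m and y of wrench_grip in the frame of mat between -0.065 and 0.065 m and angle between wrench_socket's own z axis and vertical below 0.1 rad and height (world z) of wrench_socket below 0.009 m); the robot touches nothing.
It fails at once if the screw is overtightened (more than 0.2 rad past its stop) (value of joint screw above 0.2 rad).
It fails at once if while it is not fully seated the wrench presses on the screw with more than 25 N (contact force between wrench and screw above 25 N and z of wrench_socket in the frame of station above 0.067 m).
It fails at once if the gripper works the screw directly (contact force between the fingers and screw above 3 N).
It fails at once if a bystander is moved by more than 30 mm (distance of any of reagent_bottle, small_jar, marker, spanner, beaker, tip_box, spare_screw from where it was at the start of the episode above 0.03 m).
It fails at once if the wrench is taken off the screw part-way through the tightening (value of joint screw between -1.3 and -0.15 rad and z of wrench_socket in the frame of station above 0.085 m).
It also fails if it takes over 72 s, if anything falls off the work surface, if the arm or the gripper's body presses on something with over 40 N, if the wrist force passes 120 N, or if a joint passes its speed limit or range.

ROBOT

A 6-joint arm with a two-finger parallel gripper is mounted at the origin on the work surface. World frame = base frame: x ahead of the robot, y to its left, z up, the work surface at z = 0. Lengths are in m, angles in rad, forces in N, time in s.
With the tool pointing down it reaches from about 0.375 to 0.975 m from the base axis. Payload 3.8 kg.
Tool frame: the origin (TCP) lies at the very end of the fingers, on their centre line; the grasp point (between the pads) lies 19 mm behind it; z points along the fingers, y is the direction in which the jaws open and shut (so a half turn about z gives the same grasp; the last joint's range is limited). The gripper opens to 88 mm and grips with 3 to 60 N. Pads are 18 mm wide; open, the fingers measure 123 mm over their backs; the gripper's body (75 mm by 187 mm) begins 45 mm behind the grasp point.
Start: joints at [1.267, 0.264, 1.604, -0, 1.274, -0.037], TCP at [0.178, 0.651, 0.239] pointing down, gripper open.
Joint ranges: [-2.63, 2.63], [-0.94, 2.18], [0.31, 2.57], [-1.31, 4.45], [0, 2.66], [-2.55, 2.55]. Speed limits (rad/s): [2.57, 2.57, 3.14, 3.14, 3.14, 3.14].

INTERFACE

Orientations are given as a rotation vector (axis times angle).
In Python, from workcell import arm, vision gives the robot as it stands.
- The arm moves only by the tool jog_arm, never from a script. Its argument "commands" is a list of rows, each a list of 5 numbers: the shift along the world's x, y, z in m, then the turn about the world's z in degrees, then the closure, from 0 (fully open) to 1 (shut). In form: [[dx, dy, dz, twist, claw], ...]. A call has exactly 10 rows; each row shifts and turns the pose as measured when the row begins; what a row does not reach is not made up. A row lasts 1/8 s, in which the tool goes at most 62.5 mm and 10.7 degrees, less where a joint would pass 70% of its speed; a pose out of reach is approached as far as the arm can. A call is refused whole if a number of a shift passes 0.0625 or a number of a turn 10.7, either way. A call with a gripper value outside its range is refused whole. The fingers move at their own pace and stop on an object; the grip force is fixed at half the most. Time passes only in rows, so rows that do not move let the fingers close, or fill a call up. It gives the time, the measured TCP pose, the force and the opening at its end, in the units of the state.
- arm.observe(): the state, without advancing time (a new reading comes with each control period).
- vision.snapshot(name): name is "side" or "top"; returns a dict with "color" (400x640x3 uint8, red, green, blue), "z_map" (400x640 float32, m along the optical axis (not along the pixel's ray), 0 where there is no reading), "vertical_fov" (degrees; the focal length in pixels is half the picture's height over the tangent of half this angle, whatever the lens; pixels are square), "cx", "cy" (the principal point, pixels), "eye" and "rotation" of the camera in the world. Camera axes: x right, y up, looking along -z (the intrinsics and any distortion apply to the point x, -y, -z); pixel columns grow to the right and rows downward; lengths in m; the calibration is good to about 2 mm. A picture is of the moment at which its call begins.
- arm.finish_job(): hands the job in, once; it reports no verdict.
The state is a dict: "clock": time; "joint_positions": joint angles; "dq": joint speeds; "effort": joint torques, N m; "ee_pos": TCP position; "eef_rot": TCP orientation; "contact_force": force on the tool from outside, world axes, zero at the start; "wrist_torque": the same for the moment, N m; "grip_width": finger opening in m.
Only numpy, scipy, OpenCV 4.12 (cv2) and the standard library are available. Lean on these libraries where they do the work, as an engineer would, in place of code of your own. Each camera call takes 0.05 s, during which the arm holds its last target.

## Working session

There is one attempt and no reset: what is moved stays moved. The work goes in short steps, Python scripts to look and compute and a tool call to move; the robot and the scene stay as the last step left them, time stands still between calls to the robot, and variables do not carry over. Pictures are saved under pics/ and viewed, and the job is handed in when it is done.

Besides the shell and the picture viewer there is one more tool, called after "Call:" in YAML: its name, and indented under it one key for each argument. jog_arm: Moves the arm, as the interface text tells. Its arguments: {"type":"object","properties":{"commands":{"type":"array"}},"required":["commands"]}

```bash
mkdir -p pics; ls; cat > h.py <<'E'
import numpy as np, cv2
from workcell import arm, vision
def snap(n,f):
    s=vision.snapshot(n); cv2.imwrite('pics/'+f,s['color'][:,:,::-1]); np.save('/tmp/'+n+'.npy',s,allow_pickle=True); return s
def load(n): return np.load('/tmp/'+n+'.npy',allow_pickle=True).item()
def foc(s): return s['color'].shape[0]/2/np.tan(np.radians(s['vertical_fov'])/2)
def ray(s,u,v):
    f=foc(s); d=np.array([(u-s['cx'])/f,-(v-s['cy'])/f,-1.0]); return np.array(s['eye']),np.array(s['rotation'])@d
def onz(s,u,v,z):
    e,d=ray(s,u,v); return e+d*(z-e[2])/d[2]
def cloud(s):
    f=foc(s); h,w=s['z_map'].shape; U,V=np.meshgrid(np.arange(w),np.arange(h)); z=s['z_map']
    p=np.stack([(U-s['cx'])/f*z,-(V-s['cy'])/f*z,-z],-1); return p@np.array(s['rotation']).T+np.array(s['eye'])
E
python3 - <<'E'
from h import *
for n in('top','side'):
    s=snap(n,n+'0.png'); print({k:v for k,v in s.items() if k not in('color','z_map')})
print(arm.observe())
E
```

```text
pics
{'vertical_fov': 55.16562665166686, 'cx': 319.92522937416504, 'cy': 198.75976206731318, 'eye': array([0.41827517, 0.01687031, 0.75467762]), 'rotation': array([ 0.16474864, -0.17313894, -1.58232942])}
{'vertical_fov': 42.47727579102661, 'cx': 318.5816019305097, 'cy': 191.31232183901304, 'eye': array([ 0.12234505, -0.42930738,  0.56704912]), 'rotation': array([ 0.84547355, -0.3489155 , -0.74916244])}
{'clock': 0.1, 'joint_positions': array([ 1.26712706e+00,  2.64647118e-01,  1.60523199e+00, -7.52011363e-06,
        1.27372538e+00, -3.68977012e-02]), 'dq': array([ 1.07848509e-04, -2.17840340e-03, -1.85543936e-03, -5.32063365e-05,
        4.25538589e-04,  1.94456910e-03]), 'effort': array([ 5.72497465e-04, -5.03612745e+01, -3.58072186e+01,  7.32405810e-02,
        2.32702657e-02, -3.85926546e-05]), 'ee_pos': array([0.17775089, 0.65050242, 0.23753615]), 'eef_rot': array([-0.41775428, -3.11335487,  0.00311606]), 'contact_force': array([0.39179437, 0.21498411, 0.03117559]), 'wrist_torque': array([-0.07631534,  0.03396433,  0.00783659]), 'grip_width': 0.08830548378386485}
```

```bash
sed -i "s/np.array(s\['rotation'\])/cv2.Rodrigues(np.array(s['rotation'],float))[0]/g" h.py; python3 -c "
from h import *
s=load('top');print(s.keys())
print(cloud(s)[200,320],cloud(s)[100,100]); s=load('side');print(cloud(s)[200,320])"
```

```text
dict_keys(['color', 'z_map', 'vertical_fov', 'cx', 'cy', 'eye', 'rotation'])
[0.5798586  0.01119606 0.00155916] [8.06646295e-01 4.76298087e-01 1.54247879e-04]
[ 6.07925972e-01  4.52393305e-02 -4.05728902e-04]
```

View pics/top0.png

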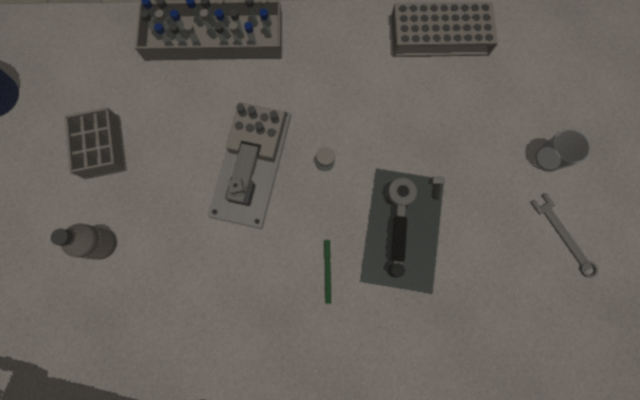

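View pics/side0.png

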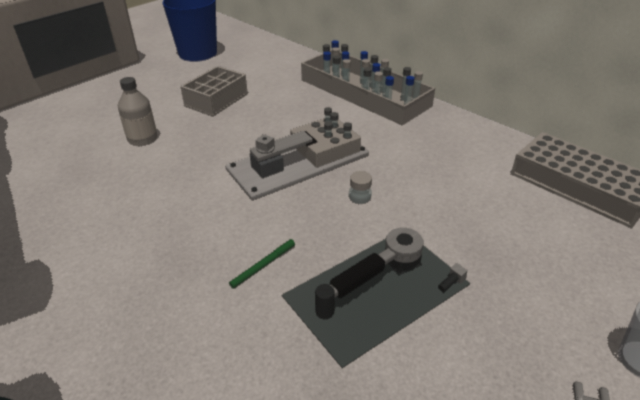

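```bash
python3 - <<'E'
from h import *
def crop(n,x,y,w,h,k):
    c=load(n)['color'][y:y+h,x:x+w,::-1]; c=cv2.convertScaleAbs(c,alpha=1.6,beta=0); return cv2.resize(c,None,fx=k,fy=k,interpolation=cv2.INTER_CUBIC)
cv2.imwrite('pics/c1.png',np.hstack([crop('top',200,95,95,140,4),crop('top',355,160,95,140,4)]))
a=crop('side',220,95,155,105,5);cv2.imwrite('pics/c2.png',a)
E
```

```text
(no output)
```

View pics/c1.png

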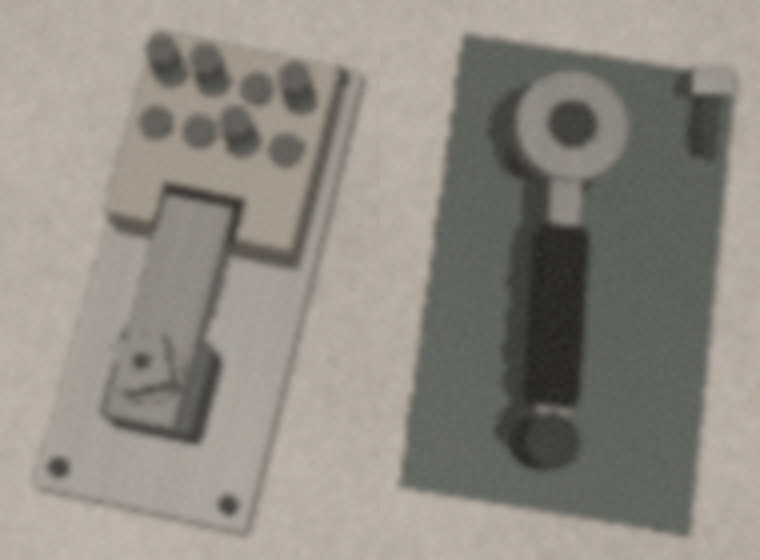

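View pics/c2.png

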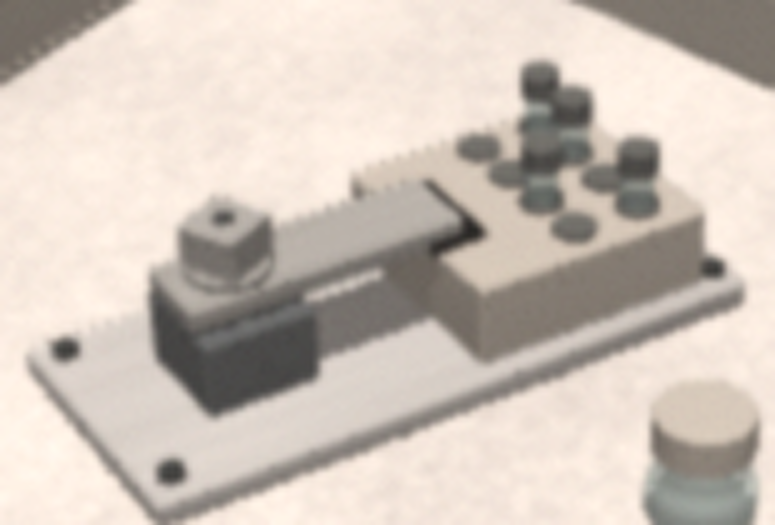

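```bash
python3 - <<'E'
from h import *
s=load('top');P=cloud(s);Z=P[...,2]
print('bench z std',Z[310:390,420:600].mean(),Z[310:390,420:600].std())
np.set_printoptions(precision=1,suppress=True,linewidth=250)
print((Z[176:204,224:262:2]*1000).astype(int))
print((Z[176:206:2,386:420:2]*1000).astype(int))
print((Z[206:280:4,386:412:2]*1000).astype(int))
E
```

```text
bench z std 0.0029992698636983847 0.04394127513176772
[[ 10  13  13  10  57  56  57  55  55  59  58  58  55  50  11  14  13  12  13]
 [ 12  15  10  44  58  57  55  54  54  59  56  55  56  14  14  10  12  14  11]
 [ 11  15  12  45  57  55  77  77  75  55  57  57  55  13  13  11  13  13  11]
 [ 13  12  13  44  77  75  78  78  79  58  53  57  55  13  13  13  12  12  13]
 [ 12  14  78  77  76  79  78  76  79  57  55  57  57  45  13  13  11  10  13]
 [ 12  13  78  76  79  79  78  79  77  60  57  55  52  43  43  13  13  11  14]
 [ 11  13  77  77  76  77  77  77  78  62  56  58  52  45  43  11  14  13  11]
 [ 11  13  77  76  76  78  77  78  77  63  56  57  49  44  41  11  14  13  12]
 [ 13  11  77  79  77  76  78  77  76  66  59  55  49  42  44  27  11  13  12]
 [ 14  10  77  77  77  78  78  79  77  66  61  58  42  44  40  25  13  11  11]
 [ 11  12  44  75  75  78  77  77  77  69  62  56  43  43  40  20  11  13 754]
 [ 10  12  56  79  76  79  77  77  77  74  59  55  44  44  35  18  12  12  10]
 [ 12  14  57  76  78  78  77  78  78  75 754  56  43  43  31  15  12  11  11]
 [ 11  10  54  77  
[... 2076 characters left out ...]
 3 41 45 43 45 44  5  5  5]
 [ 3  1  5  2 47 50 51 49 50 50 48  4  2]
 [ 1  2  3  6 46 49 50 49 50 50 44  4  4]
 [ 5  3  4 32 49 50 46 48 51 49 46  2  3]
 [ 5  3  5 34 48 48 49 49 49 50  4  4  4]
 [ 6  5  3 36 47 51 50 50 50 49  2  5  5]
 [ 3  5  5 42 51 50 49 49 50 50  5  4  4]
 [ 3  5  4 43 48 49 50 51 50 47  6  5  2]
 [ 4  1  3 46 48 49 51 48 48 49  2  5  4]
 [ 5  4  3 43 49 51 51 49 48 45  4  4  6]
 [ 3  5  6 48 48 48 48 50 49 49  4  1  5]
 [ 5  4 33 47 49 50 49 50 49 45  5  4  5]
 [ 5  2  7  5 43 45 42 44  3  3  5  6  3]
 [ 2 14 38 48 50 48 49 50 50  3  6  4  6]
 [ 5 23 44 50 48 48 48 49 49 47  3  6  5]
 [ 3  8 29 47 49 49 47 49 47  3  3  6  5]
 [ 5  2  3  6  4  2  5  3  5  5  6  6  4]]
```

```bash
cat > meas.py <<'E'
from h import *
def comp(m,seed):
    n,l=cv2.connectedComponents(m.astype(np.uint8)); return l==l[seed[1],seed[0]]
def rect(pts):
    r=cv2.minAreaRect((pts*1000).astype(np.float32)); return r
def headfit(top=True,s=None):
    s=s or load('top');P=cloud(s);Z=P[...,2];V,U=np.mgrid[:400,:640]
E
python3 - <<'E'
from meas import *
np.set_printoptions(precision=4,suppress=True)
s=load('top');P=cloud(s);Z=cv2.medianBlur(P[...,2].astype(np.float32),3)
V,U=np.mgrid[:400,:640]
def xy(m,z):
    v,u=np.nonzero(m); return np.array([onz(s,a,b,z)[:2] for a,b in zip(u,v)])
# plate
reg=(U>200)&(U<300)&(V>95)&(V<232)
m=comp((Z>.007)&(Z<.018)&reg,(220,213)); p=xy(m,.012); print('plate',rect(p),p.mean(0))
m2=comp((Z>.007)&(Z<.11)&reg,(220,213)); 
# bar
mb=(Z>.053)&(Z<.060)&(U>225)&(U<262)&(V>140)&(V<206);mb=comp(mb,(250,150)); p=xy(mb,.056); print('bar',rect(p))
# carrier
# screw top
ms=(Z>.0745)&(Z<.082)&(U>222)&(U<252)&(V>172)&(V<202);p=xy(ms,.077);r=rect(p);print('screw',r,p.mean(0),len(p))
# mat
col=s['color'].astype(int);mm=(Z>.0025)&(U>355)&(U<450)&(V>160)&(V<300)
g=(col.sum(2)<col[300:390,420:600].sum(2).mean()*.75)&(U>355)&(U<450)&(V>160)&(V<300)
g=cv2.morphologyEx(g.astype(np.uint8),cv2.MORPH_OPEN,np.ones((3,3)))
p=xy(comp(g,(375,250)),.004);print('mat',rect(p))
h=(Z>.0465)&(U>380)&(U<420)&(V>172)&(V<211); h=comp(h,(395,185)); p=xy(h,.049);c,rad=cv2.minEnclosingCircle((p*1000).astype(np.float32));print('head',c,rad,p.mean(0))
k=(Z>.046)&(U>380)&(U<412)&(V>258)&(V<280);p=xy(k,.049);print('knob',p.mean(0),cv2.minEnclosingCircle((p*1000).astype(np.float32)))
k=(Z>.047)&(U>380)&(U<412)&(V>217)&(V<258);p=xy(k,.049);print('grip',p.mean(0),rect(p))
E
```

```text
plate ((657.0526733398438, 151.6653594970703), (110.57054901123047, 249.40908813476562), 76.4063720703125) [0.6042 0.1568]
bar ((625.6632690429688, 159.42584228515625), (34.828086853027344, 111.685302734375), 76.32343292236328)
screw ((594.6492309570312, 166.90518188476562), (24.50282859802246, 23.775131225585938), 12.29401969909668) [0.5946 0.1667] 171
mat ((518.9314575195312, -150.85235595703125), (139.78500366210938, 229.75111389160156), 79.54032135009766)
head (584.8815307617188, -144.2659454345703) 26.83591079711914 [ 0.5848 -0.1442]
knob [ 0.4408 -0.1264] ((442.9249572753906, -127.57099914550781), 17.322343826293945)
grip [ 0.4965 -0.1332] ((496.64837646484375, -133.08120727539062), (22.505008697509766, 74.6424331665039), 83.35488891601562)
```

Call:
jog_arm:
  commands:
    - [0.025, -0.055, 0, 0.8, 0]
    - [0.025, -0.055, 0, 0.8, 0]
    - [0.025, -0.055, 0, 0.8, 0]
    - [0.025, -0.055, 0, 0.8, 0]
    - [0.025, -0.055, 0, 0.8, 0]
    - [0.025, -0.055, 0, 0.8, 0]
    - [0.025, -0.055, 0, 0.8, 0]
    - [0.025, -0.055, 0, 0.8, 0]
    - [0.025, -0.055, 0, 0.8, 0]
    - [0.025, -0.055, 0, 0.8, 0]

```text
clock: 1.35
ee_pos: [0.4287, 0.0851, 0.2322]
eef_rot: [0.177, 3.136, -0.01]
contact_force: [0.9, -0.5, 0.1]
grip_width: 0.0882
```

Call:
jog_arm:
  commands:
    - [0.023, -0.055, 0, 0, 0]
    - [0.023, -0.055, 0, 0, 0]
    - [0.023, -0.055, 0, 0, 0]
    - [0.022, -0.055, 0, 0, 0]
    - [0, 0, -0.04, 0, 0]
    - [0, 0, -0.04, 0, 0]
    - [0, 0, -0.04, 0, 0]
    - [0, 0, -0.01, 0, 0]
    - [0, 0, 0, 0, 0]
    - [0, 0, 0, 0, 0]

```text
clock: 2.6
ee_pos: [0.5222, -0.149, 0.0995]
eef_rot: [0.192, 3.132, -0.01]
contact_force: [-0.5, 0.6, -0.5]
grip_width: 0.0882
```

```bash
cat >> meas.py <<'E'
from scipy.spatial.transform import Rotation as Ro
def st():
    o=arm.observe();R=Ro.from_rotvec(o['eef_rot']).as_matrix()
    y=np.degrees(np.arctan2(R[1,1],R[0,1]));tilt=np.degrees(np.arccos(-R[2,2]))
    print('t %.2f'%o['clock'],'tcp',np.round(o['ee_pos'],4),'yawY %.1f tilt %.2f'%(y,tilt),'F',np.round(o['contact_force'],1),'M',np.round(o['wrist_torque'],2),'w %.4f'%o['grip_width'],'q',np.round(o['joint_positions'],2))
    return o,y
E
python3 - <<'E'
from meas import *
st(); snap('side','side1.png'); snap('top','top1.png')
E
```

```text
t 2.60 tcp [ 0.5222 -0.149   0.0995] yawY 83.0 tilt 0.42 F [-0.5  0.6 -0.5] M [ 0.02 -0.03 -0.02] w 0.0882 q [-0.32  0.14  2.02 -0.01  0.97 -1.77]
```

Call:
jog_arm:
  commands:
    - [-0.002, 0.0126, 0, 0, 0]
    - [0, 0, -0.03, 0, 0]
    - [0, 0, -0.03, 0, 0]
    - [0, 0, -0.015, 0, 0]
    - [0, 0, 0, 0, 0]
    - [0, 0, 0, 0, 0]
    - [0, 0, 0, 0, 0]
    - [0, 0, 0, 0, 0]
    - [0, 0, 0, 0, 0]
    - [0, 0, 0, 0, 0]

```text
clock: 3.95
ee_pos: [0.5274, -0.1351, 0.0328]
eef_rot: [0.19, 3.114, -0.015]
contact_force: [-0.3, 0.0, -0.3]
grip_width: 0.0883
```

```bash
python3 - <<'E'
from meas import *
st(); snap('side','side2.png')
E
```

```text
t 3.95 tcp [ 0.5274 -0.1351  0.0328] yawY 83.0 tilt 1.35 F [-0.3  0.  -0.3] M [ 0.04 -0.02  0.02] w 0.0883 q [-0.29  0.23  2.07 -0.01  0.82 -1.74]
```

View pics/side2.png

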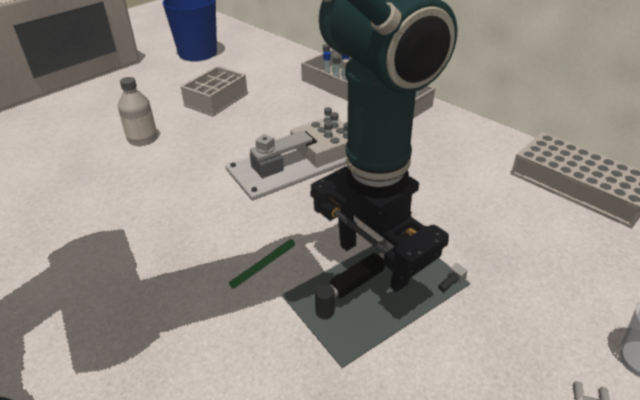

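Call:
jog_arm:
  commands:
    - [-0.007, -0.001, -0.008, 0, 0]
    - [0, 0, -0.006, 0, 0]
    - [0, 0, 0, 0, 0]
    - [0, 0, 0, 0, 1]
    - [0, 0, 0, 0, 1]
    - [0, 0, 0, 0, 1]
    - [0, 0, 0, 0, 1]
    - [0, 0, 0, 0, 1]
    - [0, 0, 0, 0, 1]
    - [0, 0, 0, 0, 1]

```text
clock: 5.25
ee_pos: [0.5197, -0.1362, 0.0176]
eef_rot: [0.19, 3.115, -0.015]
contact_force: [0.2, -0.1, 0.7]
grip_width: 0.0235
```

```bash
python3 - <<'E'
from meas import *
st()
E
```

```text
t 5.25 tcp [ 0.5197 -0.1362  0.0176] yawY 83.0 tilt 1.32 F [ 0.2 -0.1  0.7] M [-0.08  0.08 -0.06] w 0.0235 q [-0.3   0.24  2.1  -0.01  0.79 -1.74]
```

Call:
jog_arm:
  commands:
    - [0, 0, 0.01, 0, 1]
    - [0, 0, 0.02, 0, 1]
    - [0, 0, 0.02, 0, 1]
    - [0, 0, 0.02, 0, 1]
    - [0, 0, 0.02, 0, 1]
    - [0, 0, 0.02, 0, 1]
    - [0, 0, 0.015, 0, 1]
    - [0, 0, 0.01, 0, 1]
    - [0, 0, 0, 0, 1]
    - [0, 0, 0, 0, 1]

```text
clock: 6.5
ee_pos: [0.5124, -0.1336, 0.1539]
eef_rot: [0.19, 3.128, -0.009]
contact_force: [0.2, 0.1, -3.2]
grip_width: 0.0236
```

```bash
cat > look.py <<'E'
from meas import *
import sys
o,y=st(); R=Ro.from_rotvec(o['eef_rot']).as_matrix(); print('toolz',np.round(R[:,2],4))
s=snap('side','side%s.png'%sys.argv[1]); snap('top','top%s.png'%sys.argv[1])
E
python3 look.py 3
```

```text
t 6.50 tcp [ 0.5124 -0.1336  0.1539] yawY 83.0 tilt 0.56 F [ 0.2  0.1 -3.2] M [0.01 0.08 0.  ] w 0.0236 q [-0.3   0.05  2.01 -0.    1.07 -1.75]
toolz [ 0.0072 -0.0065 -1.    ]
```

View pics/side3.png

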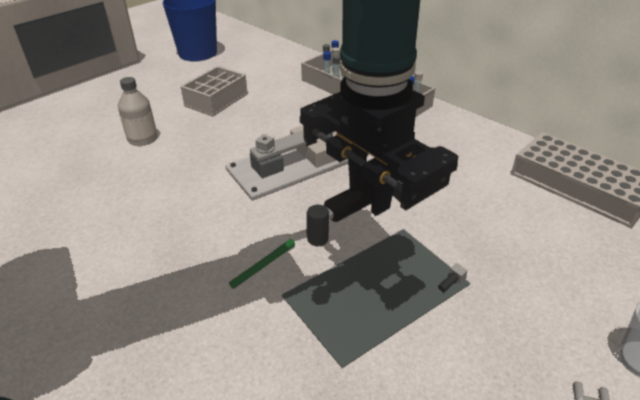

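View pics/top3.png

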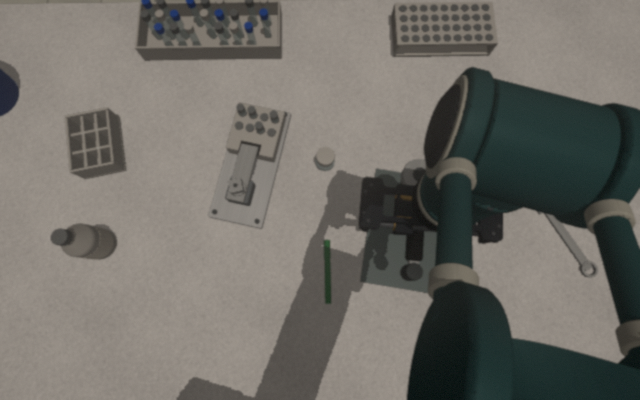

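```bash
python3 - <<'E'
from meas import *
np.set_printoptions(precision=1,suppress=True,linewidth=250)
P=cloud(load('top'));print((P[256:284:2,396:428:2,2]*1000).astype(int))
Z=P[...,2];V,U=np.mgrid[:400,:640]
k=(Z>.165)&(Z<.21)&(U>398)&(U<426)&(V>258)&(V<284);print(np.median(Z[k]),P[k].mean(0))
g=(U>405)&(U<420)&(V>232)&(V<258)
for v in range(230,282,4):print(v,np.median(P[v,408:418],0))
E
```

```text
[[  4   5   4   5   5 183 186 187 185 185 188 187 187 181   5   4]
 [  3   4   7   4   5 179 186 186 187 185 188 186 186   4   4   6]
 [  5   4   5   4   3   5 180 182 182 183 182 185 185   4   4   4]
 [  5   5   3   3   5   4 181 181 181 185 182 182   4   5   3   6]
 [  3   5   5   3   5 167 184 185 187 188 185 185   4   2   3   3]
 [  4   4   5 151 168 184 186 188 189 188 186 187 186   4   4   3]
 [  3   3   3 161 176 186 187 186 187 187 188 187 187   4   3   5]
 [  3   4 154 166 180 186 187 187 187 187 185 187 188 185   6   2]
 [  4   5 150 163 179 186 187 187 187 185 188 187 188 187   4   3]
 [  3   3 147 163 174 186 188 187 188 189 186 187 188   5   5   2]
 [  5   3   3 155 167 179 189 188 186 187 186 188 187   4   5   6]
 [  4   5   4 145 159 167 180 186 187 187 188 187   5   5   4   5]
 [  3   2   3   5   5 147 156 161 168   6   5   4   5   4   4   4]
 [  3   4   6   6   4   5   5   3   4   3   3   6   7   4   3   5]]
0.1866899849699224 [ 0.4 -0.1  0.2]
230 [ 0.5 -0.1  0.2]
234 [ 0.5 -0.1  0.2]
238 [ 0.5 -0.1  0.2]
242 [ 0.5 -0.1  0.2]
246 [ 0.5 -0.1  0.2]
250 [ 0.5 -0.1  0.2]
254 [ 0.5 -0.1  0.2]
258 [ 0.5 -0.1  0.2]
262 [ 0.4 -0.1  0.2]
266 [ 0.4 -0.1  0.2]
270 [ 0.4 -0.1  0.2]
274 [ 0.4 -0.1  0.2]
278 [ 0.4 -0.1  0.2]
```

Call:
jog_arm:
  commands:
    - [0.002, 0.02, 0, 3, 1]
    - [0.003, 0.035, 0, 5, 1]
    - [0.004, 0.04, 0, 5, 1]
    - [0.004, 0.04, 0, 5, 1]
    - [0.004, 0.04, 0, 5, 1]
    - [0.004, 0.04, 0, 5, 1]
    - [0.002, 0.03, 0, 4, 1]
    - [0.001, 0.02, 0, 2, 1]
    - [0, 0, 0, 0, 1]
    - [0, 0, 0, 0, 1]

```text
clock: 7.85
ee_pos: [0.5311, 0.1481, 0.1484]
eef_rot: [0.788, -3.041, -0.0]
contact_force: [0.6, -0.1, -3.9]
grip_width: 0.0233
```

```bash
cat >> meas.py <<'E'
S=np.array([.5946,.1668]); L=.0656
def tgt(psi): return S-L*np.array([np.cos(np.radians(psi)),np.sin(np.radians(psi))])
def sock(o,y):
    p=np.radians(y-90); c=o['ee_pos'][:2]+L*np.array([np.cos(p),np.sin(p)]); print('psi %.1f'%(y-90),'sock err mm',np.round((c-S)*1000,1),'mouth z',round(o['ee_pos'][2]-.0136,4))
E
sed -i '3a sock(o,y)' look.py; python3 look.py 4
```

```text
t 7.85 tcp [0.5311 0.1481 0.1484] yawY 119.0 tilt 0.01 F [ 0.6 -0.1 -3.9] M [ 0.01  0.07 -0.03] w 0.0233 q [ 0.23  0.11  1.96  0.    1.07 -1.85]
toolz [-1.e-04 -0.e+00 -1.e+00]
psi 29.0 sock err mm [-6.2 13.1] mouth z 0.1348
```

View pics/side4.png

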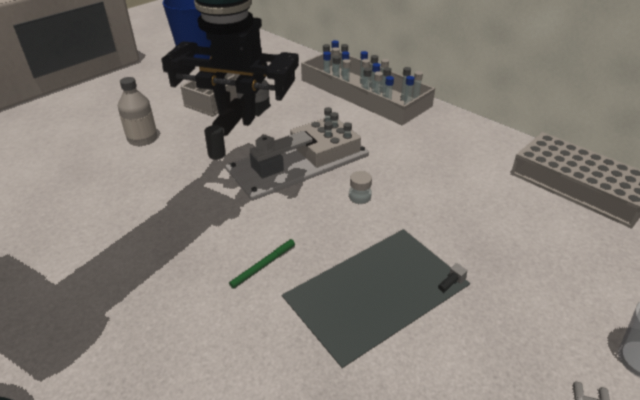

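View pics/top4.png

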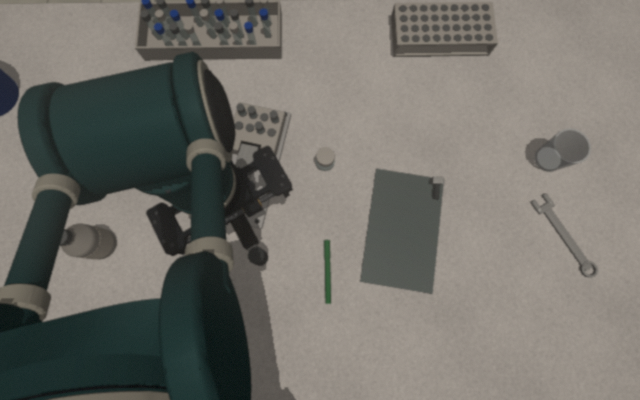

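Call:
jog_arm:
  commands:
    - [0.006, -0.013, 0, 0, 1]
    - [0, 0, -0.01, 0, 1]
    - [0, 0, -0.015, 0, 1]
    - [0, 0, -0.01, 0, 1]
    - [0, 0, 0, 0, 1]
    - [0, 0, 0, 0, 1]
    - [0, 0, 0, 0, 1]
    - [0, 0, 0, 0, 1]
    - [0, 0, 0, 0, 1]
    - [0, 0, 0, 0, 1]

```text
clock: 9.2
ee_pos: [0.5378, 0.1316, 0.1112]
eef_rot: [-0.781, 3.043, -0.0]
contact_force: [0.3, 0.2, -3.4]
grip_width: 0.0234
```

```bash
python3 look.py 5; python3 - <<'E'
from meas import *
s=load('top');P=cloud(s);Z=P[...,2];V,U=np.mgrid[:400,:640]
m=(U>235)&(U<290)&(V>215)&(V<290)&(Z>.1)&(Z<.2)
np.set_printoptions(precision=4,suppress=True,linewidth=250)
print((Z[230:275:3,236:285:3]*1000).astype(int))
E
```

```text
t 9.20 tcp [0.5378 0.1316 0.1112] yawY 118.8 tilt 0.02 F [ 0.3  0.2 -3.4] M [-0.01  0.12  0.03] w 0.0234 q [ 0.2   0.15  1.99 -0.    1.   -1.88]
toolz [ 4.e-04 -1.e-04 -1.e+00]
psi 28.8 sock err mm [ 0.7 -3.6] mouth z 0.0976
[[529 530 530 530 528 528 526 524 145 144 141   1   0   1   2   1   0]
 [531 532 531 530 530 528 527 526 522 145 144   1   1   0   0   0   0]
 [556 558 556 549 532 531 529 527 524 144 146 138   2   0   0   1   0]
 [563 561 561 555 545 532 530 529 525 145 146 142   0   1   0   0   1]
 [566 566 563 560 550 540 531 528 526 145 144 138   2   0  -1   3   0]
 [569 568 565 562 552 542 528 529 529 521 143 146 145   0   0   0   0]
 [754 570 568 563 554 544 534 527 525 523 145 146 146 145   0   0   0]
 [574 571 570 563 556 546 534 529 524 522 144 144 146 145 134   1   0]
 [575 573 571 566 556 546 537 529 521 518 145 145 144 144 129   0   0]
 [576 576 572 567 559 549 539 532 518 143 145 146 146 144 119   0   1]
 [577 577 574 569 559 552 754 533  -1   0   0 143 138 120   2   2   2]
 [577 577 576 571 561 553 544 533 530   2   3   0   0   0   0   1   1]
 [578 577 576 572 564 553 545 536 532   0  -1   1   0   0   0   0   0]
 [580 579 576 573 565 556 547 535 533   0   0   0   0   3   3   3   0]
 [579 580 578 574 566 558 549 538 531   1   0   0   1   0   0   0   2]]
```

View pics/top5.png

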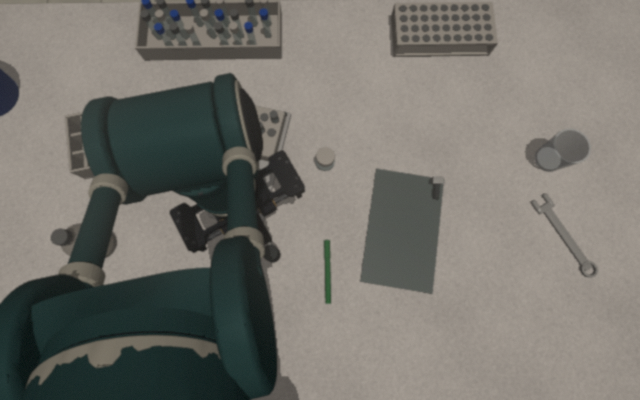

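View pics/side5.png

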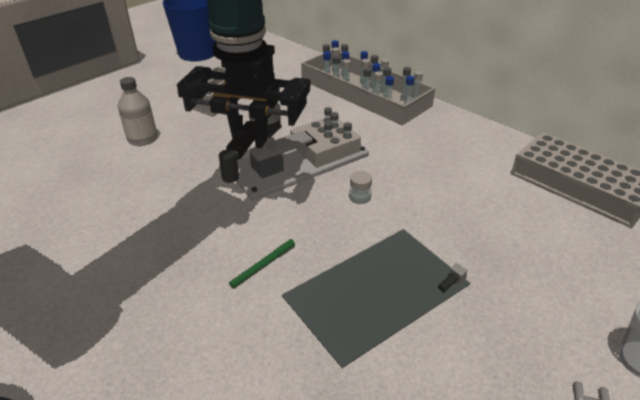

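```bash
python3 - <<'E'
from meas import *
s=load('top');P=cloud(s);Z=P[...,2];V,U=np.mgrid[:400,:640]
m=(U>258)&(U<285)&(V>240)&(V<265)&(Z>.140)&(Z<.15)
v,u=np.nonzero(m); p=np.array([onz(s,a,b,.1445)[:2] for a,b in zip(u,v)])
# fit circle r=13 to boundary on visible right side
c0=S+np.array([.0007,-.0036])-.148*np.array([np.cos(np.radians(28.8)),np.sin(np.radians(28.8))]);print('pred',c0)
print('min y',p[:,1].min(),'pred',c0[1]-.013,'min x',p[:,0].min(),'pred',c0[0]-.013)
d=np.hypot(*(p-c0).T);print('max d',d.max())
mm=m.astype(np.uint8);cs,_=cv2.findContours(mm,cv2.RETR_EXTERNAL,cv2.CHAIN_APPROX_NONE);c=max(cs,key=len)[:,0]
q=np.array([onz(s,a,b,.1445)[:2] for a,b in c]);
ang=np.degrees(np.arctan2(*(q-c0).T[::-1]));o=np.argsort(ang)
for i in o: print(round(ang[i]),round(1000*np.hypot(*(q[i]-c0)),1),c[i])
E
```

```text
pred [0.46560661 0.09190046]
min y 0.08185814074002108 pred 0.07890045623294616 min x 0.4538952208557876 pred 0.4526066113535082
max d 0.022203949107467074
-177 11.7 [271 260]
-168 10.4 [272 259]
-160 10.9 [273 259]
-148 10.2 [274 258]
-136 9.9 [275 257]
-123 10.2 [276 256]
-112 10.8 [277 255]
-104 10.3 [277 254]
-95 10.1 [277 253]
-86 10.0 [277 252]
-78 10.3 [277 251]
-69 10.7 [277 250]
-57 10.0 [276 249]
-50 10.9 [276 248]
-38 11.0 [275 247]
-27 11.4 [274 246]
-17 12.3 [273 245]
-10 12.0 [272 245]
-2 11.9 [271 245]
5 13.5 [270 244]
9 18.5 [269 241]
12 13.8 [269 244]
14 18.8 [268 241]
14 18.8 [268 241]
18 19.3 [267 241]
20 17.8 [267 242]
20 12.7 [268 245]
22 19.9 [266 241]
24 14.8 [267 244]
26 17.0 [266 243]
27 20.6 [265 241]
30 21.3 [264 241]
34 22.2 [263 241]
35 18.6 [264 243]
36 20.9 [263 242]
38 17.3 [264 244]
42 16.1 [264 245]
45 15.0 [264 246]
50 13.9 [264 247]
55 12.9 [264 248]
62 12.1 [264 249]
69 11.4 [264 250]
76 10.9 [264 251]
84 10.6 [264 252]
93 10.5 [264 253]
101 10.7 [264 254]
107 12.6 [263 255]
113 13.1 [263 256]
119 13.8 [263 257]
129 13.4 [264 258]
134 12.2 [265 258]
144 12.4 [266 259]
150 11.5 [267 259]
161 12.3 [268 260]
168 11.9 [269 260]
175 11.7 [270 260]
```

Call:
jog_arm:
  commands:
    - [-0.0007, 0.003, 0, 0, 1]
    - [0, 0, 0, 0, 1]
    - [0, 0, -0.006, 0, 1]
    - [0, 0, -0.004, 0, 1]
    - [0, 0, 0, 0, 1]
    - [0, 0, 0, 0, 1]
    - [0, 0, 0, 0, 1]
    - [0, 0, 0, 0, 1]
    - [0, 0, 0, 0, 1]
    - [0, 0, 0, 0, 1]

```text
clock: 10.55
ee_pos: [0.537, 0.1348, 0.1003]
eef_rot: [-0.781, 3.043, -0.0]
contact_force: [0.8, 0.9, -3.5]
grip_width: 0.0238
```

```bash
cat > q.py <<'E'
from meas import *
o,y=st();sock(o,y)
E
python3 q.py
```

```text
t 10.55 tcp [0.537  0.1348 0.1003] yawY 118.8 tilt 0.01 F [ 0.8  0.9 -3.5] M [ 0.03  0.14 -0.01] w 0.0238 q [ 0.2   0.16  2.   -0.    0.98 -1.87]
psi 28.8 sock err mm [-0.1 -0.4] mouth z 0.0867
```

Call:
jog_arm:
  commands:
    - [0, 0, -0.003, 0, 1]
    - [0, 0, -0.003, 0, 1]
    - [0, 0, -0.0015, 0, 1]
    - [0, 0, -0.0015, 0, 1]
    - [0, 0, -0.001, 0, 1]
    - [0, 0, -0.001, 0, 1]
    - [0, 0, -0.001, 0, 1]
    - [0, 0, 0, 0, 1]
    - [0, 0, 0, 0, 1]
    - [0, 0, 0, 0, 1]

```text
clock: 11.8
ee_pos: [0.5369, 0.1349, 0.0874]
eef_rot: [0.781, -3.043, -0.0]
contact_force: [0.2, 0.1, -3.3]
grip_width: 0.0237
```

```bash
python3 q.py
```

```text
t 11.80 tcp [0.5369 0.1349 0.0874] yawY 118.8 tilt 0.01 F [ 0.2  0.1 -3.3] M [ 0.1   0.16 -0.02] w 0.0237 q [ 0.2   0.18  2.01  0.    0.96 -1.87]
psi 28.8 sock err mm [-0.3 -0.3] mouth z 0.0738
```

Call:
jog_arm:
  commands:
    - [0, 0, -0.001, 0, 1]
    - [0, 0, -0.001, 0, 1]
    - [0, 0, -0.001, 0, 1]
    - [0, 0, -0.001, 0, 1]
    - [0, 0, 0, 0, 1]
    - [0, 0, 0, 0, 1]
    - [0, 0, 0, 0, 1]
    - [0, 0, 0, 0, 1]
    - [0, 0, 0, 0, 1]
    - [0, 0, 0, 0, 1]

```text
clock: 13.05
ee_pos: [0.5367, 0.135, 0.0832]
eef_rot: [0.781, -3.043, -0.0]
contact_force: [-0.8, 0.8, -4.0]
grip_width: 0.0236
```

```bash
python3 look.py 6; python3 - <<'E'
from h import *
c=load('side')['color'][90:200,170:330,::-1];cv2.imwrite('pics/c6.png',cv2.resize(cv2.convertScaleAbs(c,alpha=2),None,fx=5,fy=5,interpolation=cv2.INTER_CUBIC))
E
```

```text
t 13.05 tcp [0.5367 0.135  0.0832] yawY 118.8 tilt 0.03 F [-0.8  0.8 -4. ] M [ 0.1   0.19 -0.04] w 0.0236 q [ 0.2   0.18  2.01  0.    0.95 -1.87]
toolz [-5.e-04  1.e-04 -1.e+00]
psi 28.8 sock err mm [-0.4 -0.2] mouth z 0.0696
```

View pics/c6.png

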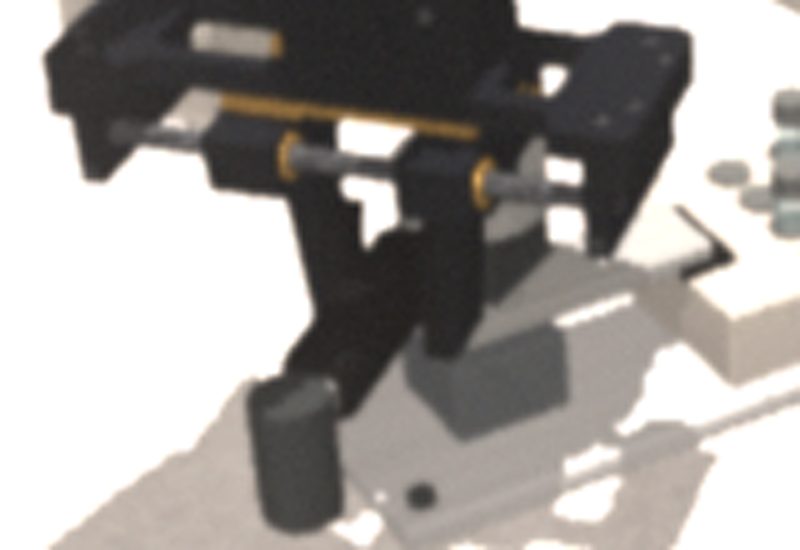

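Call:
jog_arm:
  commands:
    - [0, 0, -0.001, 0, 1]
    - [0, 0, -0.001, 0, 1]
    - [0, 0, -0.001, 0, 1]
    - [0, 0, -0.001, 0, 1]
    - [0, 0, -0.001, 0, 1]
    - [0, 0, 0, 0, 1]
    - [0, 0, 0, 0, 1]
    - [0, 0, 0, 0, 1]
    - [0, 0, 0, 0, 1]
    - [0, 0, 0, 0, 1]

```text
clock: 14.4
ee_pos: [0.5366, 0.1349, 0.0779]
eef_rot: [0.781, -3.042, -0.0]
contact_force: [-1.0, -0.1, -2.5]
grip_width: 0.0237
```

```bash
python3 q.py
```

```text
t 14.40 tcp [0.5366 0.1349 0.0779] yawY 118.8 tilt 0.04 F [-1.  -0.1 -2.5] M [0.12 0.2  0.04] w 0.0237 q [ 0.2   0.19  2.01  0.    0.94 -1.87]
psi 28.8 sock err mm [-0.5 -0.3] mouth z 0.0643
```

Call:
jog_arm:
  commands:
    - [0, 0, -0.001, 0, 1]
    - [0, 0, -0.001, 0, 1]
    - [0, 0, -0.001, 0, 1]
    - [0, 0, 0, 0, 1]
    - [0, 0, 0, 0, 1]
    - [0, 0, 0, 0, 1]
    - [0, 0, 0, 0, 1]
    - [0, 0, 0, 0, 1]
    - [0, 0, 0, 0, 1]
    - [0, 0, 0, 0, 1]

```text
clock: 15.65
ee_pos: [0.5366, 0.1348, 0.0754]
eef_rot: [0.781, -3.042, -0.0]
contact_force: [-1.7, -0.4, -1.8]
grip_width: 0.0234
```

```bash
python3 look.py 7
```

```text
t 15.65 tcp [0.5366 0.1348 0.0754] yawY 118.8 tilt 0.05 F [-1.7 -0.4 -1.8] M [0.05 0.27 0.06] w 0.0234 q [ 0.2   0.19  2.01  0.    0.93 -1.87]
toolz [-8.e-04 -1.e-04 -1.e+00]
psi 28.8 sock err mm [-0.6 -0.4] mouth z 0.0618
```

```bash
cat > arc.py <<'E'
from meas import *
import sys
a,b,n=float(sys.argv[1]),float(sys.argv[2]),int(sys.argv[3])
t=[tgt(x) for x in np.linspace(a,b,n+1)]
for i in range(n): print(np.round(t[i+1]-t[i],4),round((b-a)/n,2))
E
python3 arc.py 28.8 58.8 6;
```

```text
[ 0.003  -0.0049] 5.0
[ 0.0034 -0.0046] 5.0
[ 0.0038 -0.0043] 5.0
[ 0.0041 -0.004 ] 5.0
[ 0.0045 -0.0036] 5.0
[ 0.0048 -0.0032] 5.0
```

Call:
jog_arm:
  commands:
    - [0, 0, -0.001, 0, 1]
    - [0.003, -0.0049, 0, 5, 1]
    - [0.0034, -0.0046, 0, 5, 1]
    - [0.0038, -0.0043, 0, 5, 1]
    - [0, 0, 0, 0, 1]
    - [0, 0, 0, 0, 1]
    - [0, 0, 0, 0, 1]
    - [0, 0, 0, 0, 1]
    - [0, 0, 0, 0, 1]
    - [0, 0, 0, 0, 1]

```text
clock: 17.0
ee_pos: [0.547, 0.1206, 0.075]
eef_rot: [1.178, -2.912, 0.002]
contact_force: [-2.1, -1.8, -0.3]
grip_width: 0.0236
```

```bash
python3 look.py 8
```

```text
t 17.00 tcp [0.547  0.1206 0.075 ] yawY 134.1 tilt 0.07 F [-2.1 -1.8 -0.3] M [0.03 0.27 0.01] w 0.0236 q [ 0.17  0.21  2.   -0.    0.93 -2.17]
toolz [ 0.     -0.0013 -1.    ]
psi 44.1 sock err mm [-0.5 -0.6] mouth z 0.0614
```

```bash
sed -i 's/L=.0656/L=.0662/' meas.py; python3 arc.py 44.1 59 3; echo; python3 arc.py 59 -5 9;python3 q.py
```

```text
[ 0.0042 -0.0039] 4.97
[ 0.0045 -0.0036] 4.97
[ 0.0048 -0.0032] 4.97

[-0.0068  0.0047] -7.11
[-0.0061  0.0055] -7.11
[-0.0054  0.0062] -7.11
[-0.0046  0.0068] -7.11
[-0.0037  0.0073] -7.11
[-0.0028  0.0077] -7.11
[-0.0018  0.008 ] -7.11
[-0.0008  0.0082] -7.11
[0.0002 0.0082] -7.11
t 17.10 tcp [0.547  0.1205 0.075 ] yawY 134.1 tilt 0.07 F [-1.8 -1.1 -0.3] M [-0.02  0.28  0.07] w 0.0235 q [ 0.17  0.21  2.   -0.    0.93 -2.17]
psi 44.1 sock err mm [-0.  -0.2] mouth z 0.0614
```

Call:
jog_arm:
  commands:
    - [0.0042, -0.0039, 0, 5, 1]
    - [0.0045, -0.0036, 0, 5, 1]
    - [0.0048, -0.0032, 0, 5, 1]
    - [0, 0, 0, 0, 1]
    - [0, 0, 0, 0, 1]
    - [-0.0048, 0.0032, 0, -5, 1]
    - [-0.0045, 0.0036, 0, -5, 1]
    - [-0.0042, 0.0039, 0, -5, 1]
    - [0, 0, 0, 0, 1]
    - [0, 0, 0, 0, 1]

```text
clock: 18.35
ee_pos: [0.5467, 0.1205, 0.0751]
eef_rot: [-1.172, 2.915, -0.004]
contact_force: [-1.3, -2.0, -0.8]
grip_width: 0.0232
```

```bash
python3 q.py
```

```text
t 18.35 tcp [0.5467 0.1205 0.0751] yawY 133.8 tilt 0.15 F [-1.3 -2.  -0.8] M [-0.03  0.27  0.11] w 0.0232 q [ 0.17  0.21  2.   -0.    0.93 -2.16]
psi 43.8 sock err mm [-0.1 -0.5] mouth z 0.0615
```

```bash
python3 arc.py 43.8 -19.2 9
```

```text
[-0.0052  0.0062] -7.0
[-0.0044  0.0068] -7.0
[-0.0036  0.0072] -7.0
[-0.0027  0.0076] -7.0
[-0.0017  0.0079] -7.0
[-0.0007  0.008 ] -7.0
[0.0002 0.0081] -7.0
[0.0012 0.008 ] -7.0
[0.0022 0.0078] -7.0
```

Call:
jog_arm:
  commands:
    - [-0.0052, 0.0062, 0, -7, 1]
    - [-0.0044, 0.0068, 0, -7, 1]
    - [-0.0036, 0.0072, 0, -7, 1]
    - [-0.0027, 0.0076, 0, -7, 1]
    - [-0.0017, 0.0079, 0, -7, 1]
    - [0, 0, 0, 0, 1]
    - [0, 0, 0, 0, 1]
    - [0, 0, 0, 0, 1]
    - [0, 0, 0, 0, 1]
    - [0, 0, 0, 0, 1]

```text
clock: 19.6
ee_pos: [0.5291, 0.1571, 0.0751]
eef_rot: [0.228, -3.132, 0.001]
contact_force: [-3.0, 0.4, -0.3]
grip_width: 0.0238
```

```bash
python3 look.py 9
```

```text
t 19.60 tcp [0.5291 0.1571 0.0751] yawY 98.3 tilt 0.07 F [-3.   0.4 -0.3] M [0.08 0.25 0.13] w 0.0238 q [ 0.24  0.19  2.02 -0.    0.93 -1.47]
toolz [-1.e-03 -7.e-04 -1.e+00]
psi 8.3 sock err mm [-0.  -0.1] mouth z 0.0615
```

View pics/side9.png

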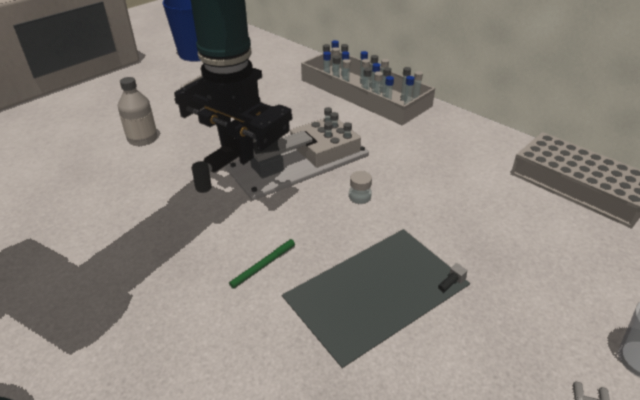

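Call:
jog_arm:
  commands:
    - [-0.0007, 0.008, 0, -7, 1]
    - [0.0002, 0.0081, 0, -7, 1]
    - [0.0012, 0.008, 0, -7, 1]
    - [0.0022, 0.0078, 0, -7, 1]
    - [0, 0, 0, 0, 1]
    - [0, 0, 0, 0, 1]
    - [0, 0, 0, 0, 1]
    - [0, 0, 0, 0, 1]
    - [0, 0, 0, 0, 1]
    - [0, 0, 0, 0, 1]

```text
clock: 20.95
ee_pos: [0.5326, 0.1898, 0.0752]
eef_rot: [0.55, 3.092, 0.001]
contact_force: [-2.4, -0.2, -0.6]
grip_width: 0.0238
```

```bash
python3 q.py; python3 arc.py -20 43 9
```

```text
t 20.95 tcp [0.5326 0.1898 0.0752] yawY 69.8 tilt 0.07 F [-2.4 -0.2 -0.6] M [0.12 0.27 0.09] w 0.0238 q [ 0.3   0.22  1.99  0.    0.94 -0.92]
psi -20.2 sock err mm [0.2 0.2] mouth z 0.0616
[-0.0023 -0.0077] 7.0
[-0.0013 -0.008 ] 7.0
[-0.0004 -0.0081] 7.0
[ 0.0006 -0.0081] 7.0
[ 0.0016 -0.0079] 7.0
[ 0.0026 -0.0077] 7.0
[ 0.0035 -0.0073] 7.0
[ 0.0043 -0.0068] 7.0
[ 0.0051 -0.0062] 7.0
```

Call:
jog_arm:
  commands:
    - [-0.0023, -0.0077, 0, 7, 1]
    - [-0.0013, -0.008, 0, 7, 1]
    - [-0.0004, -0.0081, 0, 7, 1]
    - [0.0006, -0.0081, 0, 7, 1]
    - [0.0016, -0.0079, 0, 7, 1]
    - [0.0026, -0.0077, 0, 7, 1]
    - [0.0035, -0.0073, 0, 7, 1]
    - [0.0043, -0.0068, 0, 7, 1]
    - [0, 0, 0, 0, 1]
    - [0, 0, 0, 0, 1]

```text
clock: 22.2
ee_pos: [0.542, 0.1261, 0.0752]
eef_rot: [-1.007, 2.974, 0.003]
contact_force: [-1.5, 1.5, -2.5]
grip_width: 0.0233
```

```bash
python3 look.py 10; python3 arc.py 36 0 6
```

```text
t 22.20 tcp [0.542  0.1261 0.0752] yawY 127.4 tilt 0.17 F [-1.5  1.5 -2.5] M [0.33 0.14 0.15] w 0.0233 q [ 0.18  0.2   2.01  0.    0.93 -2.04]
toolz [ 0.0015  0.0025 -1.    ]
psi 37.4 sock err mm [-0.  -0.5] mouth z 0.0616
[-0.0038  0.0058] -6.0
[-0.0031  0.0062] -6.0
[-0.0025  0.0065] -6.0
[-0.0018  0.0067] -6.0
[-0.0011  0.0068] -6.0
[-0.0004  0.0069] -6.0
```

Call:
jog_arm:
  commands:
    - [-0.0038, 0.0058, 0, -6, 1]
    - [-0.0031, 0.0062, 0, -6, 1]
    - [-0.0025, 0.0065, 0, -6, 1]
    - [-0.0018, 0.0067, 0, -6, 1]
    - [-0.0011, 0.0068, 0, -6, 1]
    - [0, 0, 0, 0, 1]
    - [0, 0, 0, 0, 1]
    - [0, 0, 0, 0, 1]
    - [0, 0, 0, 0, 1]
    - [0, 0, 0, 0, 1]

```text
clock: 23.55
ee_pos: [0.5288, 0.159, 0.0751]
eef_rot: [-0.181, 3.133, -0.002]
contact_force: [-0.9, 1.4, -1.8]
grip_width: 0.0231
```

```bash
python3 q.py;  python3 arc.py 6.6 -23.4 10
```

```text
t 23.55 tcp [0.5288 0.159  0.0751] yawY 96.6 tilt 0.18 F [-0.9  1.4 -1.8] M [0.23 0.08 0.2 ] w 0.0231 q [ 0.25  0.19  2.02 -0.    0.93 -1.44]
psi 6.6 sock err mm [-0.  -0.2] mouth z 0.0615
[-0.0003  0.0035] -3.0
[-0.0001  0.0035] -3.0
[0.0001 0.0035] -3.0
[0.0002 0.0035] -3.0
[0.0004 0.0034] -3.0
[0.0006 0.0034] -3.0
[0.0008 0.0034] -3.0
[0.0009 0.0033] -3.0
[0.0011 0.0033] -3.0
[0.0013 0.0032] -3.0
```

Call:
jog_arm:
  commands:
    - [0, 0, 0, 0, 1]
    - [0, 0, 0, 0, 1]
    - [0, 0, 0, 0, 1]
    - [0, 0, 0, 0, 1]
    - [0, 0, 0, 0, 1]
    - [0, 0, 0, 0, 1]
    - [-0.0003, 0.0035, 0, -3, 1]
    - [-0.0001, 0.0035, 0, -3, 1]
    - [0.0001, 0.0035, 0, -3, 1]
    - [0.0002, 0.0035, 0, -3, 1]

```text
clock: 24.8
ee_pos: [0.5287, 0.1731, 0.0752]
eef_rot: [0.157, 3.135, -0.003]
contact_force: [-0.6, 1.8, -1.7]
grip_width: 0.0239
```

```bash
python3 q.py
```

```text
t 24.80 tcp [0.5287 0.1731 0.0752] yawY 84.3 tilt 0.20 F [-0.6  1.8 -1.7] M [0.17 0.06 0.27] w 0.0239 q [ 0.27  0.2   2.01 -0.    0.93 -1.2 ]
psi -5.7 sock err mm [ 0.  -0.3] mouth z 0.0616
```

```bash
cat >> q.py <<'E'
r=o['ee_pos'][:2]-S;F=o['contact_force']
print('T about screw %.2f'%(o['wrist_torque'][2]+r[0]*F[1]-r[1]*F[0]))
p=y-90
for k in (2,4,6,8): print(np.round(tgt(p-k)-tgt(p-k+2),4))
E
python3 q.py
```

```text
t 24.80 tcp [0.5287 0.1731 0.0752] yawY 84.3 tilt 0.20 F [-0.6  1.8 -1.7] M [0.17 0.06 0.27] w 0.0239 q [ 0.27  0.2   2.01 -0.    0.93 -1.2 ]
psi -5.7 sock err mm [ 0.  -0.3] mouth z 0.0616
T about screw 0.16
[0.0003 0.0023]
[0.0004 0.0023]
[0.0004 0.0023]
[0.0005 0.0023]
```

Call:
jog_arm:
  commands:
    - [0, 0, 0, 0, 1]
    - [0, 0, 0, 0, 1]
    - [0, 0, 0, 0, 1]
    - [0, 0, 0, 0, 1]
    - [0, 0, 0, 0, 1]
    - [0, 0, 0, 0, 1]
    - [0.0003, 0.0023, 0, -2, 1]
    - [0.0004, 0.0023, 0, -2, 1]
    - [0.0004, 0.0023, 0, -2, 1]
    - [0.0005, 0.0023, 0, -2, 1]

```text
clock: 26.05
ee_pos: [0.5304, 0.1823, 0.0752]
eef_rot: [0.377, 3.116, -0.003]
contact_force: [0.3, 1.4, -2.6]
grip_width: 0.0236
```

```bash
python3 q.py
```

```text
t 26.05 tcp [0.5304 0.1823 0.0752] yawY 76.2 tilt 0.20 F [ 0.3  1.4 -2.6] M [0.21 0.07 0.3 ] w 0.0236 q [ 0.29  0.21  2.   -0.    0.93 -1.04]
psi -13.8 sock err mm [ 0.  -0.2] mouth z 0.0616
T about screw 0.20
[0.0006 0.0022]
[0.0007 0.0022]
[0.0007 0.0022]
[0.0008 0.0022]
```

Call:
jog_arm:
  commands:
    - [0, 0, 0, 0, 1]
    - [0, 0, 0, 0, 1]
    - [0, 0, 0, 0, 1]
    - [0, 0, 0, 0, 1]
    - [0, 0, 0, 0, 1]
    - [0, 0, 0, 0, 1]
    - [0, 0, 0, 0, 1]
    - [0.0006, 0.0022, 0, -2, 1]
    - [0.0007, 0.0022, 0, -2, 1]
    - [0.0007, 0.0022, 0, -2, 1]

```text
clock: 27.3
ee_pos: [0.5323, 0.1891, 0.0752]
eef_rot: [0.541, 3.092, -0.003]
contact_force: [-1.1, 2.5, -1.3]
grip_width: 0.0235
```

```bash
python3 q.py
```

```text
t 27.30 tcp [0.5323 0.1891 0.0752] yawY 70.1 tilt 0.19 F [-1.1  2.5 -1.3] M [0.24 0.07 0.29] w 0.0235 q [ 0.3   0.21  1.99 -0.    0.93 -0.92]
psi -19.9 sock err mm [ 0.  -0.2] mouth z 0.0616
T about screw 0.16
[0.0008 0.0022]
[0.0009 0.0021]
[0.001  0.0021]
[0.001  0.0021]
```

Call:
jog_arm:
  commands:
    - [0, 0, 0, 0, 1]
    - [0, 0, 0, 0, 1]
    - [0, 0, 0, 0, 1]
    - [0, 0, 0, 0, 1]
    - [0, 0, 0, 0, 1]
    - [0, 0, 0, 0, 1]
    - [0, 0, 0, 0, 1]
    - [0.0008, 0.0022, 0, -2, 1]
    - [0.0009, 0.0021, 0, -2, 1]
    - [0.001, 0.0021, 0, -2, 1]

```text
clock: 28.55
ee_pos: [0.5351, 0.1956, 0.0753]
eef_rot: [0.704, 3.059, -0.003]
contact_force: [-0.2, 1.8, -2.0]
grip_width: 0.0236
```

```bash
python3 q.py
```

```text
t 28.55 tcp [0.5351 0.1956 0.0753] yawY 64.1 tilt 0.20 F [-0.2  1.8 -2. ] M [0.28 0.07 0.31] w 0.0236 q [ 0.31  0.22  1.98 -0.    0.94 -0.81]
psi -25.9 sock err mm [ 0.1 -0.2] mouth z 0.0617
T about screw 0.20
[0.001  0.0021]
[0.0011 0.002 ]
[0.0012 0.002 ]
[0.0013 0.0019]
```

Call:
jog_arm:
  commands:
    - [0, 0, 0, 0, 1]
    - [0, 0, 0, 0, 1]
    - [0, 0, 0, 0, 1]
    - [0, 0, 0, 0, 1]
    - [0, 0, 0, 0, 1]
    - [0, 0, 0, 0, 1]
    - [0, 0, 0, 0, 1]
    - [0.001, 0.0021, 0, -2, 1]
    - [0.0011, 0.002, 0, -2, 1]
    - [0.0012, 0.002, 0, -2, 1]

```text
clock: 29.8
ee_pos: [0.5386, 0.2018, 0.0753]
eef_rot: [0.865, 3.017, -0.002]
contact_force: [-0.3, 2.0, -1.0]
grip_width: 0.0237
```

```bash
python3 q.py
```

```text
t 29.80 tcp [0.5386 0.2018 0.0753] yawY 58.0 tilt 0.21 F [-0.3  2.  -1. ] M [0.39 0.1  0.33] w 0.0237 q [ 0.32  0.23  1.97 -0.    0.94 -0.69]
psi -32.0 sock err mm [ 0.1 -0.1] mouth z 0.0617
T about screw 0.23
[0.0013 0.0019]
[0.0013 0.0019]
[0.0014 0.0018]
[0.0015 0.0018]
```

Call:
jog_arm:
  commands:
    - [0, 0, 0, 0, 1]
    - [0, 0, 0, 0, 1]
    - [0, 0, 0, 0, 1]
    - [0, 0, 0, 0, 1]
    - [0, 0, 0, 0, 1]
    - [0, 0, 0, 0, 1]
    - [0, 0, 0, 0, 1]
    - [0.0013, 0.0019, 0, -2, 1]
    - [0.0013, 0.0019, 0, -2, 1]
    - [0.0014, 0.0018, 0, -2, 1]

```text
clock: 31.05
ee_pos: [0.5426, 0.2075, 0.0753]
eef_rot: [1.029, 2.965, -0.003]
contact_force: [-0.9, 0.8, -1.0]
grip_width: 0.0232
```

```bash
python3 q.py
```

```text
t 31.05 tcp [0.5426 0.2075 0.0753] yawY 51.7 tilt 0.21 F [-0.9  0.8 -1. ] M [0.22 0.13 0.41] w 0.0232 q [ 0.32  0.24  1.96 -0.    0.94 -0.58]
psi -38.3 sock err mm [-0.1 -0.3] mouth z 0.0617
T about screw 0.40
[0.0015 0.0018]
[0.0015 0.0017]
[0.0016 0.0017]
[0.0016 0.0016]
```

Call:
jog_arm:
  commands:
    - [0, 0, 0, 0, 1]
    - [0, 0, 0, 0, 1]
    - [0, 0, 0, 0, 1]
    - [0, 0, 0, 0, 1]
    - [0, 0, 0, 0, 1]
    - [0, 0, 0, 0, 1]
    - [0, 0, 0, 0, 1]
    - [0, 0, 0, 0, 1]
    - [0.0011, 0.0014, 0, -1.5, 1]
    - [0.0012, 0.0013, 0, -1.5, 1]

```text
clock: 32.3
ee_pos: [0.5448, 0.2102, 0.0753]
eef_rot: [1.111, 2.936, -0.004]
contact_force: [-2.1, 2.9, -1.0]
grip_width: 0.0238
```

```bash
python3 q.py
```

```text
t 32.30 tcp [0.5448 0.2102 0.0753] yawY 48.6 tilt 0.22 F [-2.1  2.9 -1. ] M [0.24 0.13 0.44] w 0.0238 q [ 0.33  0.25  1.95 -0.    0.94 -0.52]
psi -41.4 sock err mm [-0.2 -0.4] mouth z 0.0617
T about screw 0.39
[0.0016 0.0017]
[0.0016 0.0016]
[0.0017 0.0016]
[0.0017 0.0015]
```

Call:
jog_arm:
  commands:
    - [0, 0, 0, 0, 1]
    - [0, 0, 0, 0, 1]
    - [0, 0, 0, 0, 1]
    - [0, 0, 0, 0, 1]
    - [0, 0, 0, 0, 1]
    - [0, 0, 0, 0, 1]
    - [0, 0, 0, 0, 1]
    - [0, 0, 0, 0, 1]
    - [0.0013, 0.0015, 0, -1.5, 1]
    - [0.0013, 0.0014, 0, -1.5, 1]

```text
clock: 33.55
ee_pos: [0.5472, 0.2129, 0.0752]
eef_rot: [1.192, 2.904, -0.006]
contact_force: [-2.0, 0.9, -1.1]
grip_width: 0.0236
```

```bash
python3 q.py
```

```text
t 33.55 tcp [0.5472 0.2129 0.0752] yawY 45.4 tilt 0.25 F [-2.   0.9 -1.1] M [0.12 0.23 0.52] w 0.0236 q [ 0.33  0.25  1.94 -0.01  0.95 -0.46]
psi -44.6 sock err mm [-0.3 -0.4] mouth z 0.0616
T about screw 0.57
[0.0017 0.0016]
[0.0017 0.0016]
[0.0018 0.0015]
[0.0018 0.0014]
```

Call:
jog_arm:
  commands:
    - [0, 0, 0, 0, 1]
    - [0, 0, 0, 0, 1]
    - [0, 0, 0, 0, 1]
    - [0, 0, 0, 0, 1]
    - [0, 0, 0, 0, 1]
    - [0, 0, 0, 0, 1]
    - [0, 0, 0, 0, 1]
    - [0, 0, 0, 0, 1]
    - [0.0013, 0.0012, 0, -1.5, 1]
    - [0.0013, 0.0012, 0, -1.5, 1]

```text
clock: 34.8
ee_pos: [0.5495, 0.2152, 0.0751]
eef_rot: [1.273, 2.871, -0.008]
contact_force: [-3.2, 0.8, 0.0]
grip_width: 0.0237
```

```bash
python3 q.py
```

```text
t 34.80 tcp [0.5495 0.2152 0.0751] yawY 42.2 tilt 0.29 F [-3.2  0.8  0. ] M [0.12 0.26 0.61] w 0.0237 q [ 0.33  0.26  1.93 -0.01  0.95 -0.4 ]
psi -47.8 sock err mm [-0.6 -0.7] mouth z 0.0615
T about screw 0.73
[0.0017 0.0015]
[0.0018 0.0015]
[0.0018 0.0014]
[0.0019 0.0013]
```

```bash
python3 look.py 11
```

```text
t 34.80 tcp [0.5495 0.2152 0.0751] yawY 42.2 tilt 0.29 F [-3.2  0.8  0. ] M [0.12 0.26 0.61] w 0.0237 q [ 0.33  0.26  1.93 -0.01  0.95 -0.4 ]
toolz [-5.0e-04 -5.1e-03 -1.0e+00]
psi -47.8 sock err mm [-0.6 -0.7] mouth z 0.0615
```

View pics/top11.png

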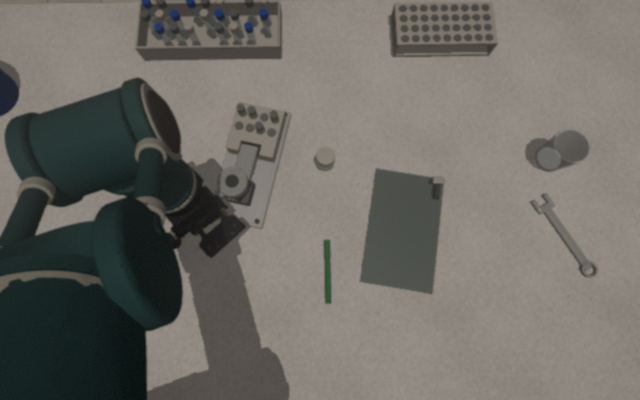

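View pics/side11.png

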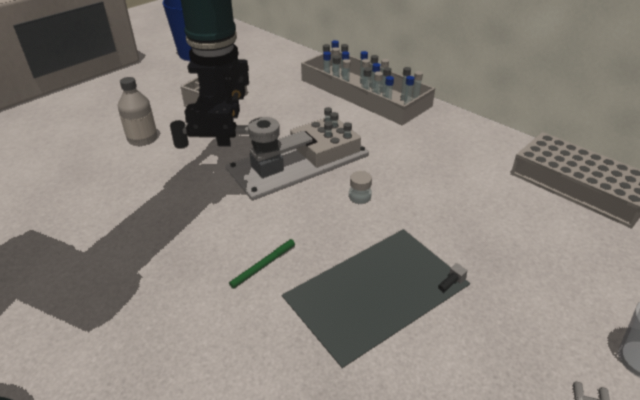

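```bash
python3 - <<'E'
from h import *
c=load('side')['color'][95:195,215:335,::-1];cv2.imwrite('pics/c11.png',cv2.resize(cv2.convertScaleAbs(c,alpha=1.8),None,fx=6,fy=6,interpolation=cv2.INTER_CUBIC))
E
```

```text
(no output)
```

View pics/c11.png

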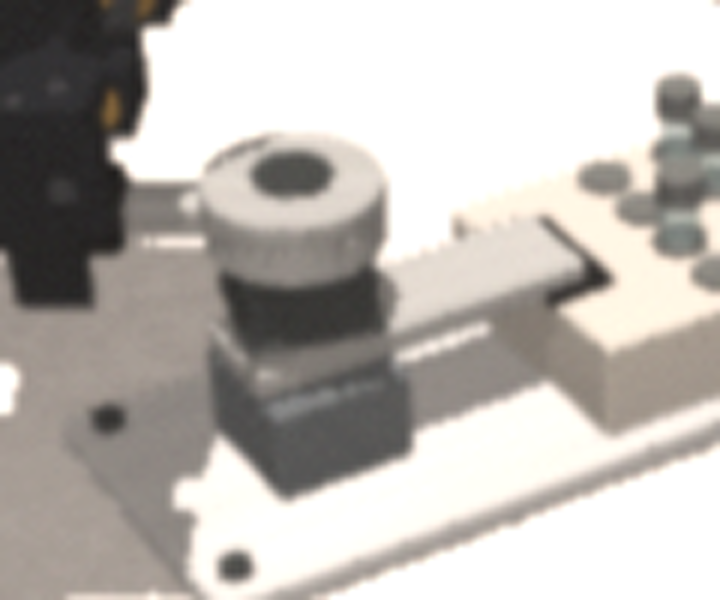

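Call:
jog_arm:
  commands:
    - [0.0012, 0.0012, 0, -1.5, 1]
    - [0.0013, 0.0011, 0, -1.5, 1]
    - [0, 0, 0, 0, 1]
    - [0, 0, 0, 0, 1]
    - [0, 0, 0, 0, 1]
    - [0, 0, 0, 0, 1]
    - [0, 0, 0, 0, 1]
    - [0, 0, 0, 0, 1]
    - [0, 0, 0, 0, 1]
    - [0, 0, 0, 0, 1]

```text
clock: 36.15
ee_pos: [0.552, 0.2174, 0.0751]
eef_rot: [1.35, 2.835, -0.009]
contact_force: [-2.9, 1.0, -0.1]
grip_width: 0.0234
```

```bash
python3 q.py; python3 look.py 12;python3 - <<'E'
from h import *
c=load('side')['color'][95:195,215:335,::-1];cv2.imwrite('pics/c12.png',cv2.resize(cv2.convertScaleAbs(c,alpha=4.5),None,fx=6,fy=6,interpolation=cv2.INTER_CUBIC))
E
```

```text
t 36.15 tcp [0.552  0.2174 0.0751] yawY 39.1 tilt 0.34 F [-2.9  1.  -0.1] M [0.02 0.32 0.6 ] w 0.0234 q [ 0.34  0.27  1.93 -0.01  0.95 -0.34]
psi -50.9 sock err mm [-0.9 -0.8] mouth z 0.0615
T about screw 0.71
[0.0018 0.0014]
[0.0019 0.0014]
[0.0019 0.0013]
[0.002  0.0012]
t 36.15 tcp [0.552  0.2174 0.0751] yawY 39.1 tilt 0.34 F [-2.9  1.  -0.1] M [0.02 0.32 0.6 ] w 0.0234 q [ 0.34  0.27  1.93 -0.01  0.95 -0.34]
toolz [-0.0013 -0.0058 -1.    ]
psi -50.9 sock err mm [-0.9 -0.8] mouth z 0.0615
```

View pics/c12.png

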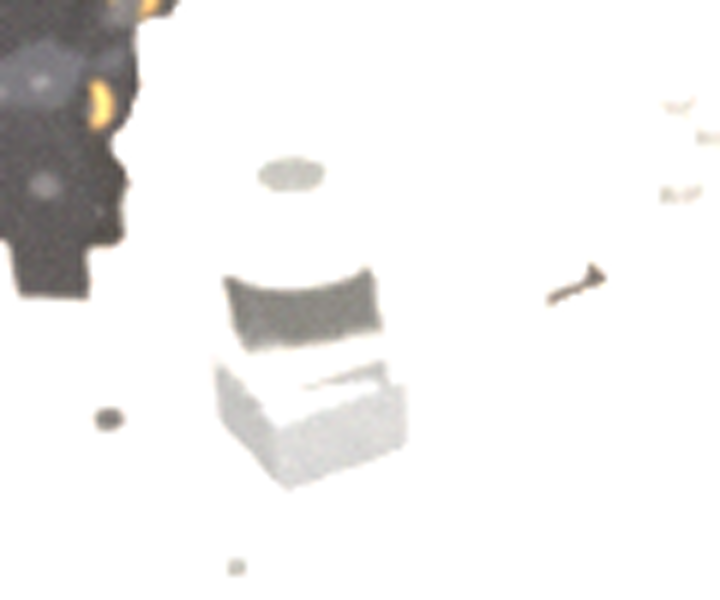

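```bash
python3 - <<'E'
from meas import *
s=load('side')
f=lambda u,v,z:onz(s,215+u/6,95+v/6,z)[:2]
def an(a,b,z):
    p,q=f(*a,z),f(*b,z);d=q-p;print(p,q,'len %.4f ang %.1f'%(np.hypot(*d),np.degrees(np.arctan2(d[1],d[0]))))
an((245,350),(380,330),.0615)
an((290,490),(405,440),.012)
# brightness around socket, fine
g=s['color'][135:158,250:282].mean(2).astype(int)
np.set_printoptions(linewidth=250)
print(g)
E
```

```text
[0.56889191 0.16080683] [0.60246613 0.1401302 ] len 0.0394 ang -31.6
[0.5743129  0.15309693] [0.614867   0.14671069] len 0.0411 ang -8.9
[[ 64  64  64  66  69  71  72  74  75  74  75  76  75  75  76  75  73  72  71  70  67  66  68  74  70  65  63  64  86 128 154 160]
 [ 65  66  65  66  68  71  71  71  72  74  75  74  72  72  73  73  73  70  67  68  67  66  67  71  69  67  66  73 105 142 157 158]
 [ 70  70  70  69  72  72  71  74  72  72  75  78  73  72  74  75  75  70  68  71  70  68  70  71  67  67  68  88 125 145 151 149]
 [ 77  73  70  70  73  74  75  75  75  71  75  77  76  77  77  76  75  72  71  72  71  69  71  70  66  62  67  99 130 134 135 134]
 [ 82  75  68  69  71  73  75  76  76  74  76  77  77  78  77  77  75  72  73  73  72  69  69  68  60  51  52  82 111 120 121 123]
 [ 83  72  57  58  63  68  73  75  76  75  77  78  78  78  77  77  75  74  74  73  69  66  64  60  49  39  39  57  80 102 115 119]
 [ 80  64  43  37  44  53  62  66  71  72  73  75  77  76  75  73  71  69  68  64  59  53  46  41  34  32  34  47  63  81 101 117]
 [ 81  66  41  30  31  37  43  47  54  57  59 
[... 1350 characters left out ...]
 59  62  65  65  65  64  65  64  67  71  77]
 [ 59  62  71  79  72  55  46  47  50  50  53  55  54  54  56  60  62  63  63  63  65  66  67  67  67  67  66  65  64  64  74  93]
 [ 56  56  62  74  78  68  57  58  61  62  63  63  62  63  64  65  67  67  67  68  67  66  67  66  66  64  61  60  58  58  77 107]
 [ 55  53  55  63  71  71  66  65  66  69  75  71  66  67  68  68  68  68  67  67  66  66  64  63  59  58  53  50  48  54  75  92]
 [ 53  48  49  55  62  65  67  75  81  85  92  81  71  70  69  67  66  65  65  65  63  60  59  53  49  47  46  44  44  51  70  77]
 [ 54  44  44  50  56  61  67  83  96  96  92  83  73  71  70  68  66  63  61  59  55  50  48  46  46  46  46  45  45  52  66  70]]
```

```bash
python3 - <<'E'
from meas import *
s=load('side')
def an(a,b,z):
    p,q=onz(s,*a,z)[:2],onz(s,*b,z)[:2];d=q-p;return 'len %.4f ang %.1f'%(np.hypot(*d),np.degrees(np.arctan2(d[1],d[0])))
print('plate', an((220+165/5,95+515/5),(220+740/5,95+300/5),0.0), an((220+165/5,95+505/5),(220+740/5,95+290/5),0.012))
for dv in (0,1,-1): print('sock',an((256.5,135+17.9),(277,135+14.6+dv),.0615))
print('right part',an((266,135+16.8),(276,135+14.8),.0615))
# predicted px corners for socket angles
import itertools
R=cv2.Rodrigues(np.array(s['rotation'],float))[0];f=foc(s)
def pr(p):
    c=R.T@(np.array(p)-s['eye']);return (s['cx']+f*c[0]/-c[2], s['cy']-f*c[1]/-c[2])
for a in (-10,-13.6,-18,-22,-26,-30):
    o=[]
    for k in range(4):
        t=np.radians(a+45+90*k);o.append(pr([S[0]+.0269*np.cos(t),S[1]+.0269*np.sin(t),.0615]))
    print(a,np.round(o,1).tolist())
E
```

```text
plate len 0.2440 ang -14.4 len 0.2404 ang -14.3
sock len 0.0361 ang -30.3
sock len 0.0356 ang -35.2
sock len 0.0369 ang -25.6
right part len 0.0179 ang -26.6
-10 [[268.4, 137.7], [249.9, 144.7], [261.0, 154.6], [279.7, 147.2]]
-13.6 [[269.3, 137.7], [250.2, 144.2], [260.1, 154.5], [279.5, 147.7]]
-18 [[270.4, 137.9], [250.6, 143.5], [259.0, 154.3], [279.1, 148.4]]
-22 [[271.3, 138.1], [251.1, 143.0], [258.0, 154.1], [278.7, 149.0]]
-26 [[272.3, 138.3], [251.6, 142.4], [257.0, 153.9], [278.2, 149.5]]
-30 [[273.2, 138.6], [252.2, 141.9], [256.1, 153.6], [277.7, 150.1]]
```

```bash
python3 arc.py -51 -39 3
```

```text
[-0.0035 -0.003 ] 4.0
[-0.0033 -0.0033] 4.0
[-0.003  -0.0035] 4.0
```

Call:
jog_arm:
  commands:
    - [-0.0032, -0.0028, 0, 4, 1]
    - [-0.0032, -0.0032, 0, 4, 1]
    - [-0.003, -0.0035, 0, 4, 1]
    - [0, 0, 0, 0, 1]
    - [0, 0, 0, 0, 1]
    - [0, 0, 0, 0, 1]
    - [0, 0, 0, 0, 1]
    - [0, 0, 0, 0, 1]
    - [0, 0, 0, 0, 1]
    - [0, 0, 0, 0, 1]

```text
clock: 37.5
ee_pos: [0.5434, 0.2085, 0.0751]
eef_rot: [1.05, 2.959, -0.005]
contact_force: [-2.9, 0.5, 0.9]
grip_width: 0.0235
```

```bash
python3 q.py|head -3;python3 look.py 13; python3 - <<'E'
from h import *
print(load('side')['color'][135:158,250:282].mean(2).astype(int))
E
```

```text
t 37.50 tcp [0.5434 0.2085 0.0751] yawY 50.9 tilt 0.21 F [-2.9  0.5  0.9] M [-0.02  0.26  0.15] w 0.0235 q [ 0.33  0.24  1.95 -0.    0.94 -0.56]
psi -39.1 sock err mm [ 0.1 -0. ] mouth z 0.0615
T about screw 0.24
t 37.50 tcp [0.5434 0.2085 0.0751] yawY 50.9 tilt 0.21 F [-2.9  0.5  0.9] M [-0.02  0.26  0.15] w 0.0235 q [ 0.33  0.24  1.95 -0.    0.94 -0.56]
toolz [ 7.0e-04 -3.6e-03 -1.0e+00]
psi -39.1 sock err mm [ 0.1 -0. ] mouth z 0.0615
[[ 67  64  67  75  72  70  71  73  73  75  75  77  77  75  73  74  72  71
   72  71  72  70  66  64  65  65  62  64  85 127 153 159]
 [ 75  65  66  73  73  69  67  70  70  71  73  75  74  73  74  73  71  70
   69  71  74  69  65  67  68  66  64  72 106 142 156 158]
 [ 80  69  68  72  73  72  69  73  71  73  74  75  74  74  75  75  72  72
   70  72  74  69  66  68  68  67  66  85 123 144 151 150]
 [ 78  72  69  73  73  73  71  74  74  72  74  76  74  76  77  77  74  75
   73  72  72  70  68  67  67  62  62  89 126 133 135 135]
 [ 82  73  66  67  72  73  73  75  75  72  75  77  76  78  77  79  76  75
   75  74  73  69  68  63  59  50  44  66 107 119 12
[... 1701 characters left out ...]
5  66  67  67  65  66  67  71  77]
 [ 58  61  73  84  82  74  55  45  45  48  49  52  53  54  55  59  62  63
   64  65  67  67  67  67  66  66  66  66  64  64  74  93]
 [ 53  52  62  73  86  88  66  54  53  56  59  59  62  61  63  65  67  67
   68  67  67  66  66  66  65  64  62  61  58  57  77 108]
 [ 51  45  53  63  73  79  69  63  64  65  65  65  65  67  68  68  68  66
   67  67  65  65  64  62  60  58  53  49  48  51  68  90]
 [ 51  43  47  55  63  68  66  68  78  79  77  73  70  69  69  68  67  65
   65  64  62  61  59  54  50  48  46  44  46  46  57  72]
 [ 50  43  44  50  56  61  62  72  91  94  87  80  74  71  71  67  66  64
   62  58  55  50  49  47  47  47  45  46  49  51  53  65]]
```

Call:
jog_arm:
  commands:
    - [0, 0, 0.002, 0, 1]
    - [0, 0, 0.003, 0, 1]
    - [0, 0, 0.004, 0, 1]
    - [0, 0, 0.004, 0, 1]
    - [0, 0, 0.005, 0, 1]
    - [0, 0, 0.01, 0, 1]
    - [0, 0, 0.015, 0, 1]
    - [0, 0, 0.02, 0, 1]
    - [0, 0, 0.01, 0, 1]
    - [0, 0, 0, 0, 1]

```text
clock: 38.85
ee_pos: [0.5478, 0.2045, 0.1492]
eef_rot: [1.048, 2.95, -0.007]
contact_force: [0.4, 0.9, -4.3]
grip_width: 0.0237
```

```bash
python3 q.py|head -3;python3 look.py 14;python3 - <<'E'
from h import *
s=load('side');c=s['color'][60:195,190:340,::-1];cv2.imwrite('pics/c14.png',cv2.resize(cv2.convertScaleAbs(c,alpha=1.8),None,fx=5,fy=4.4,interpolation=cv2.INTER_CUBIC))
E
```

```text
t 38.85 tcp [0.5478 0.2045 0.1492] yawY 50.9 tilt 0.68 F [ 0.4  0.9 -4.3] M [0.07 0.06 0.01] w 0.0237 q [ 0.32  0.16  1.9  -0.01  1.08 -0.56]
psi -39.1 sock err mm [ 4.5 -4.1] mouth z 0.1356
T about screw -0.04
t 38.85 tcp [0.5478 0.2045 0.1492] yawY 50.9 tilt 0.68 F [ 0.4  0.9 -4.3] M [0.07 0.06 0.01] w 0.0237 q [ 0.32  0.16  1.9  -0.01  1.08 -0.56]
toolz [ 0.009  -0.0076 -0.9999]
psi -39.1 sock err mm [ 4.5 -4.1] mouth z 0.1356
```

View pics/c14.png

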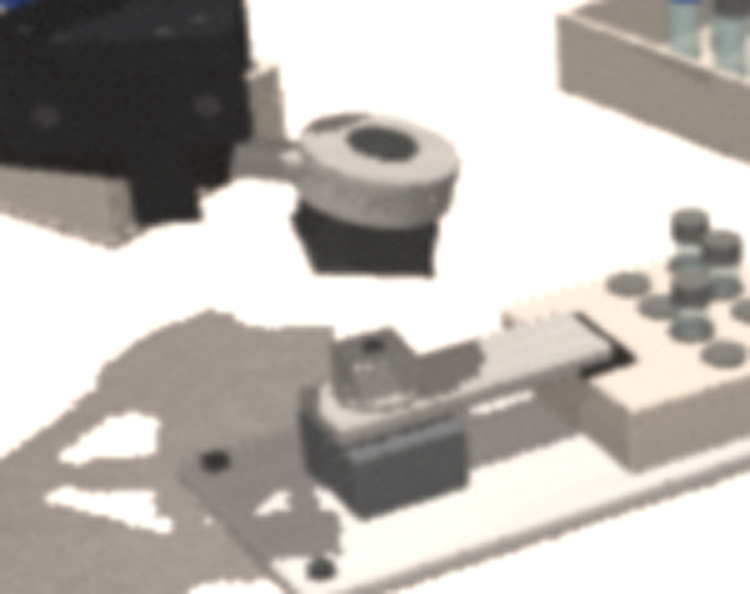

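View pics/top14.png

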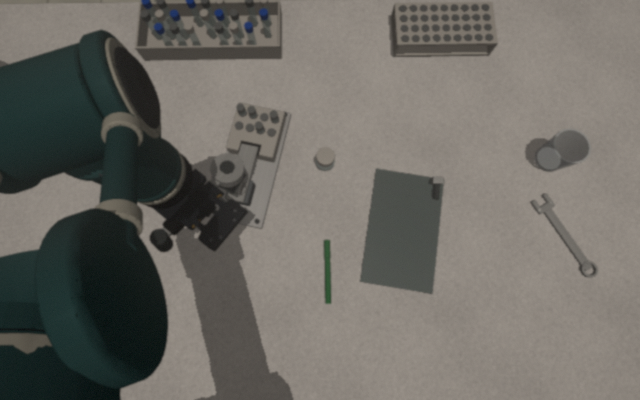

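```bash
python3 - <<'E'
from h import *
P=cloud(load('top'));np.set_printoptions(linewidth=250)
print((P[155:190:3,212:252:2,2]*1000).astype(int)); print((P[230:250:3,150:176:2,2]*1000).astype(int))
E
```

```text
[[  0   1   0 162 162 161 161 161 161 160 160 157  13  56  56  55  55  56  56  55]
 [  3 164 164 163 161 162 161 161 162 162 160 160 160 159  57  57  57  56  57  57]
 [164 165 166 164 164 162 164 164 166 163 160 161 159 160 159  58  56  54  57  55]
 [167 166 167 166 169 166 166 165 165 164 165 161 162 159 160 160  57  58 754  56]
 [167 167 166 166 167 168 166 167 165 166 165 163 161 162 161 157  55  57  58  57]
 [169 168 167 166 164 168 167 168 166 168 165 162 162 161 163 160  56  55  57  54]
 [169 168 167 169 166 166 166 166 165 164 165 165 164 163 163 160  55  56  56  55]
 [166 171 169 167 168 169 167 168 166 164 165 163 165 165 161 148 119  55  57  48]
 [166 166 169 171 168 167 166 168 167 166 166 167 163 159 150 118  56  56  54  10]
 [168 167 166 164 163 166 166 168 167 165 162 160 155 146 121  75  56  58  52  43]
 [238 235 165 162 153 154 153 155 154 153 152 148 128 121  78  72  58  56  44  45]
 [238 237 238  12  12 128 129 130 135 137 138 129 125  78  78  63  60  54  46  45]]
[[  2   1 197 197 196 197 196 191 190 190 192 194 191]
 [198 198 198 196 197 196 196 195 193 190 186 185 181]
 [197 198 199 199 196 197 197 196 195 186   2   1   1]
 [199 200 200 198 198 198 197 197 192 184 170   0   1]
 [  0 200 200 200 198 199 195 193 189 178 170 155   2]
 [  1   2 193 194 196 193 189 184 179 174 165 155   0]
 [  0   3   0 170 178 183 177 175 171 164 160   0   1]]
```

Call:
jog_arm:
  commands:
    - [-0.001, -0.015, 0.005, 2, 1]
    - [-0.003, -0.03, 0, 4, 1]
    - [-0.004, -0.04, 0, 4, 1]
    - [-0.004, -0.045, 0, 4, 1]
    - [-0.004, -0.045, 0, 4, 1]
    - [-0.004, -0.045, 0, 4, 1]
    - [-0.004, -0.045, 0, 4, 1]
    - [-0.003, -0.035, 0, 4, 1]
    - [-0.001, -0.02, 0, 2, 1]
    - [0, -0.005, 0, 0, 1]

```text
clock: 40.2
ee_pos: [0.5097, -0.1287, 0.1431]
eef_rot: [-0.162, -3.133, 0.009]
contact_force: [-0.0, -0.1, -3.3]
grip_width: 0.0238
```

```bash
python3 look.py 15; python3 - <<'E'
from meas import *
s=load('top');P=cloud(s);Z=P[...,2];V,U=np.mgrid[:400,:640]
ms=(Z>.0735)&(Z<.081)&(U>222)&(U<252)&(V>172)&(V<202)
v,u=np.nonzero(ms);p=np.array([onz(s,a,b,.077)[:2] for a,b in zip(u,v)]);print(rect(p),len(p))
k=(U>370)&(U<450)&(V>150)&(V<300)&(Z>.1)
print('knob region', )
E
```

```text
t 40.20 tcp [ 0.5097 -0.1287  0.1431] yawY 84.1 tilt 0.44 F [-0.  -0.1 -3.3] M [ 0.01  0.1  -0.02] w 0.0238 q [-0.29  0.07  2.02 -0.01  1.06 -1.75]
toolz [-0.0052 -0.0057 -1.    ]
psi -5.9 sock err mm [ -19.  -302.3] mouth z 0.1295
((594.5676879882812, 166.9332733154297), (24.677873611450195, 24.24549102783203), 73.33025360107422) 176
knob region
```

View pics/side15.png

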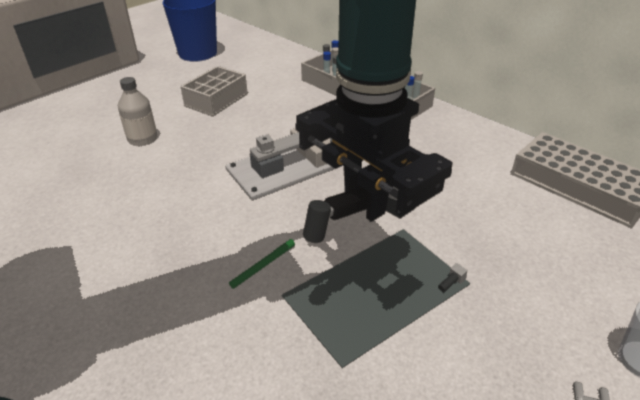

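View pics/top15.png

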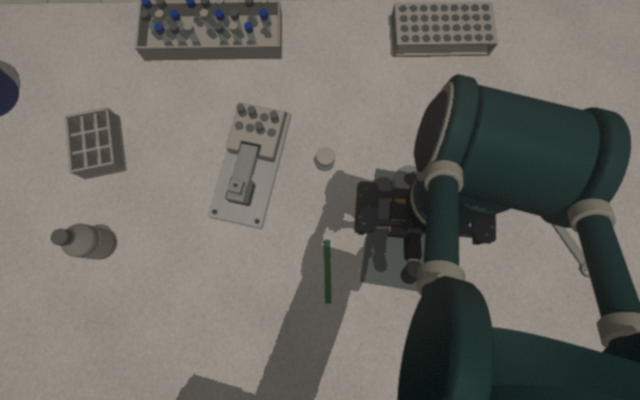

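Call:
jog_arm:
  commands:
    - [0.007, -0.006, -0.01, 0, 1]
    - [0.003, -0.002, -0.02, -1, 1]
    - [0, 0, -0.025, 0, 1]
    - [0, 0, -0.02, 0, 1]
    - [0, 0, -0.008, 0, 1]
    - [0, 0, -0.002, 0, 1]
    - [0, 0, 0, 0, 1]
    - [0, 0, 0, 0, 1]
    - [0, 0, 0, 0, 1]
    - [0, 0, 0, 0, 1]

```text
clock: 41.55
ee_pos: [0.5249, -0.1321, 0.0557]
eef_rot: [0.18, 3.136, -0.009]
contact_force: [-0.1, 0.1, -4.1]
grip_width: 0.0235
```

```bash
python3 q.py|head -2
```

```text
t 41.55 tcp [ 0.5249 -0.1321  0.0557] yawY 83.4 tilt 0.33 F [-0.1  0.1 -4.1] M [0.11 0.1  0.01] w 0.0235 q [-0.29  0.2   2.05 -0.01  0.89 -1.74]
psi -6.6 sock err mm [  -3.9 -306.5] mouth z 0.0421
```

Call:
jog_arm:
  commands:
    - [-0.005, -0.004, -0.004, 0, 1]
    - [0, 0, -0.005, 0, 1]
    - [0, 0, -0.004, 0, 1]
    - [0, 0, -0.003, 0, 1]
    - [0, 0, -0.003, 0, 1]
    - [0, 0, -0.003, 0, 1]
    - [0, 0, -0.003, 0, 1]
    - [0, 0, -0.002, 0, 1]
    - [0, 0, 0, 0, 1]
    - [0, 0, 0, 0, 1]

```text
clock: 42.8
ee_pos: [0.5201, -0.1365, 0.0285]
eef_rot: [0.18, 3.135, -0.009]
contact_force: [-1.9, 0.9, 1.2]
grip_width: 0.0235
```

```bash
python3 q.py|head -2
```

```text
t 42.80 tcp [ 0.5201 -0.1365  0.0285] yawY 83.4 tilt 0.36 F [-1.9  0.9  1.2] M [0.12 0.17 0.06] w 0.0235 q [-0.3   0.23  2.08 -0.01  0.83 -1.75]
psi -6.6 sock err mm [  -8.7 -310.9] mouth z 0.0149
```

Contact is light and the wrench is rotating back in the grip; continuing down to the flat height.

Call:
jog_arm:
  commands:
    - [0, 0, -0.002, 0, 1]
    - [0, 0, -0.002, 0, 1]
    - [0, 0, -0.002, 0, 1]
    - [0, 0, -0.002, 0, 1]
    - [0, 0, -0.001, 0, 1]
    - [0, 0, -0.001, 0, 1]
    - [0, 0, -0.001, 0, 1]
    - [0, 0, 0, 0, 1]
    - [0, 0, 0, 0, 1]
    - [0, 0, 0, 0, 1]

```text
clock: 44.05
ee_pos: [0.52, -0.1369, 0.0183]
eef_rot: [0.181, 3.136, -0.01]
contact_force: [-2.3, 1.0, 1.8]
grip_width: 0.0235
```

```bash
python3 look.py 16; python3 - <<'E'
from h import *
P=cloud(load('top'));np.set_printoptions(linewidth=250);print((P[250:290:4,380:430:3,2]*1000).astype(int))
E
```

```text
t 44.05 tcp [ 0.52   -0.1369  0.0183] yawY 83.4 tilt 0.36 F [-2.3  1.   1.8] M [ 0.03  0.22 -0.  ] w 0.0235 q [-0.3   0.25  2.08 -0.01  0.81 -1.75]
toolz [ 5.0e-04 -6.3e-03 -1.0e+00]
psi -6.6 sock err mm [  -8.8 -311.3] mouth z 0.0047
[[  4   4   4   6  47  48  49 449 456 463 474 485 493 502 508 510 511]
 [  4   3   6   4  47  50  49 446 461 467 478 486 496 505 509 511 511]
 [  2   4   4   5  46  50  48  50 463 470 481 490 499 506 511 514 513]
 [  3   4   3   2   4  50  49 451 462 474 483 493 502 510 513 515 514]
 [  5   5   4  27  48  52  50 454 466 476 486 496 504 512 514 516 515]
 [  4   6   6  33  50  49 446 459 471 480 488 499 507 513 516 518 517]
 [  9   3   4  10  36  52 451 463 473 483 492 501 508 514 517 516 517]
 [  5   5   6   4   4 441 453 464 475 486 495 503 513 516 516 518 518]
 [  5   6   3   5   5 445 458 467 479 488 498 506 514 516 518 517 518]
 [  0   0   0   4   4 448 461 472 482 490 500 510 514 516 518 517 518]]
```

View pics/side16.png

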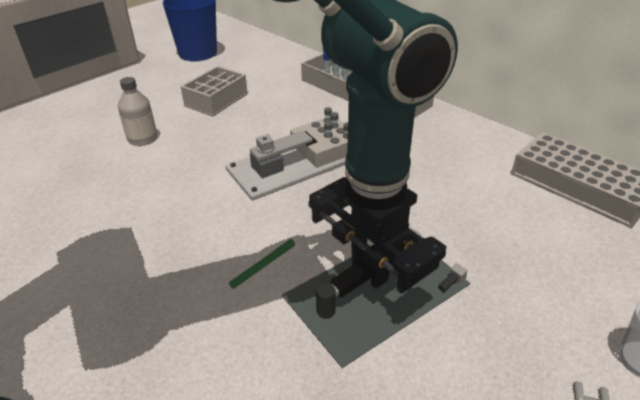

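Knob top is back at about 49–50 mm, so the wrench is flat on the mat. Releasing, then rising.

Call:
jog_arm:
  commands:
    - [0, 0, 0, 0, 0.5]
    - [0, 0, 0, 0, 0]
    - [0, 0, 0, 0, 0]
    - [0, 0, 0, 0, 0]
    - [0, 0, 0, 0, 0]
    - [0, 0, 0.01, 0, 0]
    - [0, 0, 0.02, 0, 0]
    - [0, 0, 0.03, 0, 0]
    - [0, 0, 0.04, 0, 0]
    - [0, 0, 0.04, 0, 0]

```text
clock: 45.4
ee_pos: [0.5187, -0.1363, 0.1609]
eef_rot: [-0.181, -3.134, 0.008]
contact_force: [-1.1, -0.3, 0.5]
grip_width: 0.088
```

Call:
jog_arm:
  commands:
    - [0, 0, 0.03, 0, 0]
    - [-0.01, 0.05, 0, 0, 0]
    - [-0.01, 0.05, 0, 0, 0]
    - [-0.01, 0.05, 0, 0, 0]
    - [-0.01, 0.05, 0, 0, 0]
    - [-0.01, 0.05, 0, 0, 0]
    - [-0.01, 0.05, 0, 0, 0]
    - [-0.01, 0.05, 0, 0, 0]
    - [-0.01, 0.03, 0, 0, 0]
    - [0, 0, 0, 0, 0]

```text
clock: 46.65
ee_pos: [0.4397, 0.2534, 0.2075]
eef_rot: [0.185, 3.114, -0.006]
contact_force: [0.6, 0.3, -0.2]
grip_width: 0.088
```

```bash
python3 look.py 17; python3 - <<'E'
from meas import *
s=load('top');P=cloud(s);Z=cv2.medianBlur(P[...,2].astype(np.float32),3);V,U=np.mgrid[:400,:640]
def xy(m,z):
    v,u=np.nonzero(m); return np.array([onz(s,a,b,z)[:2] for a,b in zip(u,v)])
h=(Z>.0465)&(Z<.06)&(U>375)&(U<425)&(V>165)&(V<211);hp=xy(h,.049);hc=hp.mean(0)
c,r=cv2.minEnclosingCircle((hp*1000).astype(np.float32));hc=np.array(c)/1000;print(c,r,np.median(Z[h]))
k=(Z>.046)&(Z<.06)&(U>375)&(U<415)&(V>260)&(V<284);kc=xy(k,.049).mean(0);print('knob',kc,np.median(Z[k]))
d=(kc-hc)/np.linalg.norm(kc-hc);g=hc+.08*d
a=np.radians(-10.46);ex=np.array([np.cos(a),np.sin(a)]);ey=np.array([-ex[1],ex[0]]);O=np.array([.51893,-.15085])+.06*ex
for n,p in(('socket',hc),('grip',g)):print(n,'mat xy',(p-O)@ex,(p-O)@ey)
E
```

```text
t 46.65 tcp [0.4397 0.2534 0.2075] yawY 83.2 tilt 1.28 F [ 0.6  0.3 -0.2] M [-0.03  0.02  0.02] w 0.0880 q [ 0.48 -0.04  2.   -0.02  1.17 -0.96]
toolz [ 0.0217 -0.0051 -0.9998]
psi -6.8 sock err mm [-89.1  78.8] mouth z 0.1939
(586.058837890625, -143.6509552001953) 26.956100463867188 0.04985558
knob [ 0.43991204 -0.12628167] 0.049080346
socket mat xy 0.004706303965029146 0.019266586354636097
grip mat xy -0.07512853740010915 0.014128677810957415
```

View pics/top17.png

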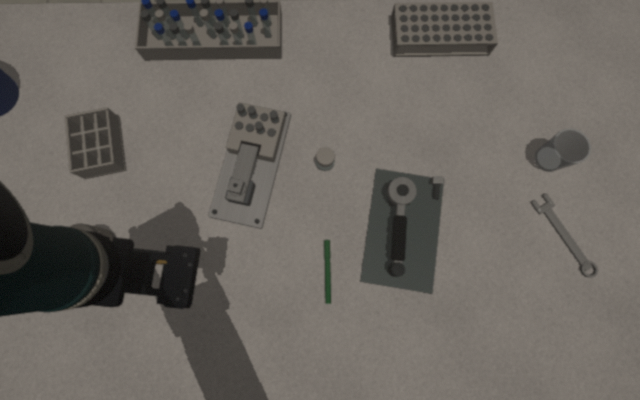

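View pics/side17.png

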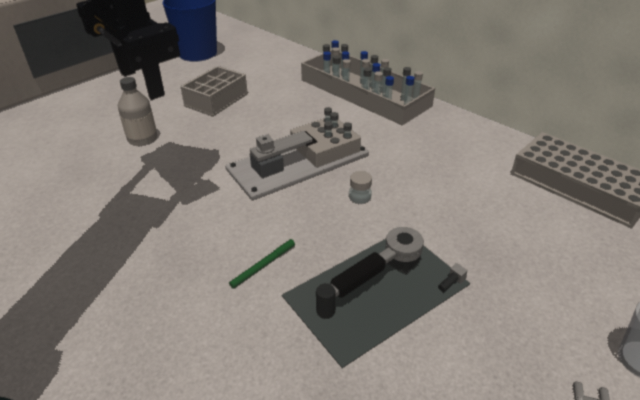

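Call:
jog_arm:
  commands:
    - [0, -0.02, 0.01, 0, 0]
    - [0, -0.03, 0.01, 0, 0]
    - [0, -0.02, 0, 0, 0]
    - [0, -0.01, 0, 0, 0]
    - [0, 0, 0, 0, 0]
    - [0, 0, 0, 0, 0]
    - [0, 0, 0, 0, 0]
    - [0, 0, 0, 0, 0]
    - [0, 0, 0, 0, 0]
    - [0, 0, 0, 0, 0]

```text
clock: 48.0
ee_pos: [0.4415, 0.1644, 0.2279]
eef_rot: [0.197, 3.113, -0.01]
contact_force: [-0.8, -0.5, 0.7]
grip_width: 0.0881
```

```bash
python3 - <<'E'
from meas import *
st(); print(arm.finish_job())
E
```

```text
t 48.00 tcp [0.4415 0.1644 0.2279] yawY 82.7 tilt 1.32 F [-0.8 -0.5  0.7] M [ 0.01 -0.    0.01] w 0.0881 q [ 0.31 -0.13  2.05 -0.02  1.21 -1.13]
the job is handed in; nothing more can be done
None
```

I seated the socket on the screw with only light contact. With one drive stroke, one return stroke and a second drive stroke, I tightened the screw to its stop. I then laid the wrench back flat on its mat, released it and handed the job in at about 48 s.

Last checks:
- **Screw:** The torque rose from the steady drag of about 0.2 N m to 0.7 N m at the stop. After I lifted the wrench off, the top view showed the square about 3° past the station's axes. That fits a tight screw, though it is somewhat more than the 0.02 rad springback you gave and is within what the camera can resolve.
- **Ratchet:** I did not measure the ratchet angle directly. The handle swung back about 30° before the first drive stroke and about 58° after it, which should put it well past 0.8 rad.
- **Wrench:** It lies level, with the head and knob tops both at about 49–50 mm. In mat coordinates the socket is at (5, 19) mm and the grip at (-75, 14) mm, well inside the edges.
- **Other things:** The bystanders look unmoved in both views, and the open gripper is clear of everything.

Two readings were less clean:
- **Socket angle:** A rough side-view estimate while the torque was on put the socket about 12° past the station's axes. I put this down to play between socket and screw, image blur and the small overtravel, and the later square measurement supports that.
- **Droop in the grip:** The wrench sagged about 12° in the 30 N grip after it came off the screw. It turned level again when set down on the mat.

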